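# Grade the front spacer plate on the slot gauge

## Robot

A 7-joint arm with a two-finger parallel gripper is mounted at the origin on the work surface. World frame = base frame: x ahead of the robot, y to its left, z up, the work surface at z = 0. Lengths are in mm, angles in rad, forces in N, time in s.
With the tool pointing down it reaches from about 400 to 875 mm from the base axis. Payload 4.4 kg.
Tool frame: the origin (TCP) lies at the very end of the fingers, on their centre line; the grasp point (between the pads) lies 19 mm behind it; z points along the fingers, y is the line along which they close (so a half turn about z gives the same grasp; the last joint's range is limited). The gripper opens to 85 mm and grips with 20 to 120 N. Pads are 22 mm wide; open, the fingers measure 114 mm over their backs; the gripper's body (76 mm by 85 mm) begins 54 mm behind the grasp point. The pads swing forward as they close: fully open they stand 13 mm farther back than shut.
Start: joints at [-1.219, 0.628, 0.038, 1.517, -0.027, 0.996, -0.02], TCP at [263.717, 594.114, 231.313] pointing down, gripper open.
Joint ranges: [-3.06, 3.06], [-0.37, 2.12], [-1.25, 1.32], [0.18, 2.47], [-1.1, 4.24], [0.23, 1.98], [-2.94, 2.94]. Speed limits (rad/s): [2.57, 2.57, 3.14, 3.14, 3.14, 3.14, 3.14].

## Interface

Orientations are given as [roll, pitch, yaw] about the fixed x, y, z axes, in that order (R = Rz(yaw) Ry(pitch) Rx(roll)).
In Python, from cell import ctrl gives the robot as it stands.
- The arm moves only by the tool jog_arm, never from a script. Its argument "plan" is a list of rows, each an object of numbers: "tx", "ty", "tz": the shift along the tool's x, y, z as a fraction of full scale; "wx", "wy", "wz": the turn, a rotation vector about the tool's x, y, z as a fraction of full scale; "claw": the closure, from 0 (fully open) to 1 (shut). In form: [{"tx": .., "ty": .., "tz": .., "wx": .., "wy": .., "wz": .., "claw": ..}, ...]. A call has 1 to 12 rows; each row is the pose to reach, as a shift and turn from the pose commanded when the call began, along the tool's axes at that moment; what a row does not reach only later rows make up. Full scale, the value 1, is 300 mm for a shift and 90 degrees for a turn. A row lasts 1/10 s, in which the tool goes at most 50 mm and 8.59 degrees, less where a joint would pass 70% of its speed; a pose out of reach is approached as far as the arm can. A call with a number of a shift or a turn outside -1 to 1 is refused whole. A call with a gripper value outside its range is refused whole. The fingers move at their own pace and stop on an object; the grip force is fixed at half the most. Time passes only in rows, so rows that repeat a pose let the fingers close. It gives the time, the measured TCP pose, the force, the opening and the grip force at its end, in the units of the state.
- ctrl.read_state(): the state, without advancing time (a new reading comes with each control period).
- ctrl.get_image(name): name is "scene" or "top" or "wrist"; returns a dict with "img" (384x512x3 uint8, red, green, blue), "depth" (384x512 float32, mm along the optical axis (not along the pixel's ray), 0 where there is no reading), "fx", "fy", "cx", "cy" (pixels), "position" and "orientation" of the camera in the world; the wrist camera has in their place "hand_eye" (4x4, takes a point from camera to tool coordinates, whose origin is the TCP and whose axes are the flange's). Camera axes: x right, y down, z forward; pixel columns grow to the right and rows downward; lengths in mm; the calibration is good to about 2 mm. The wrist camera is an equidistant fisheye: a pixel r from the principal point sees the ray r / f radians off the axis. A picture is of the moment at which its call begins: read the wrist's pose just before it.
- ctrl.finish_job(): hands the job in; it is judged then, once.
Trained networks look in a picture, given as the dict that the camera call returned (one of the last four; its "shot" number tells which), for a name from the list of things; names that differ only in an ending like _2 or _b are one class to them, and where a whole thing is asked for, a point or a joint stands for the part that bears it (a point fixed in the world has none). Each returns a list of dicts, best first, with "score" (0 to 1); they miss things now and then, are a little off and sometimes report something else, mostly with a low value. They report only what shows in the picture. A call takes as long as a camera call. They do not tell look-alikes from the thing itself.
- ctrl.trace(picture, thing): "pixels" (384x512 bool, what is visible of it) and "extent" ([centre column, centre row, width, height] in pixels, round what is visible of it).
The state is a dict: "clock": time; "qpos": joint angles; "qd": joint speeds; "tau": joint torques, N m; "eef_pos": TCP position; "tool_rot": TCP orientation; "force": force on the tool from outside, world axes, zero at the start; "torque": the same for the moment, N m; "width": finger opening in mm; "gripper_force": force on a finger pad.
Only numpy, scipy, OpenCV 4.12 (cv2) and the standard library are available. Lean on these libraries where they do the work, as an engineer would, in place of code of your own. Each camera call takes 0.05 s, during which the arm holds its last target. There are 200 camera calls.

## Task

Take the front plate from the leaning rack (the end one on the side to which all the plates lean) and grade it on the steel slot gauge: beginning at the narrowest slot, lower it upright and gently onto each slot in turn, without forcing it, until one accepts it. Leave it standing there fully home and released, with the other two plates still in their places and the bottle, can, bin and screwdriver undisturbed.

Things in the scene. Friction and masses are not known exactly. Their poses are not given: they have to be found in the camera images.
- rack: fixed rack for three plates: black base 190 x 110 x 8 mm, origin under its centre, z up. Three alike berths at x = -50 (front), 12 and 74 mm, y = 0; in each a plate stands on a ledge square to it and leans 25 degrees from vertical, its top towards the rack's -x, which faces roughly to the robot. The supports leave the middle 70 mm of a plate's upper 50 mm free on both faces
- front_berth (a point): foot of the front berth, 18 mm above the table, where the front plate's origin stands (to 4 mm along the berth); axes as the rack's. Each berth's 5 mm support lies against the plate's under face: 30 mm high (along the plate) over the whole width, 56 mm high at the outer 14 mm of either side
- plate_a: aluminium spacer plate, 90 mm wide, 80 high, 10, 14 or 18 thick (the three plates differ in thickness; unmarked which is which, places in the rack random), 0.15 to 0.46 kg. Origin: middle of the lower edge of the under face, on which it leans; x = through the thickness from under to upper face; y = along the width; z = up the plate
- plate_a_mid (a point): centre of this plate (middle of width, height and thickness), axes as the plate's
- plate_b: aluminium spacer plate, 90 mm wide, 80 high, 10, 14 or 18 thick (the three plates differ in thickness; unmarked which is which, places in the rack random), 0.15 to 0.46 kg. Origin: middle of the lower edge of the under face, on which it leans; x = through the thickness from under to upper face; y = along the width; z = up the plate
- plate_b_mid (a point): centre of this plate (middle of width, height and thickness), axes as the plate's
- plate_c: aluminium spacer plate, 90 mm wide, 80 high, 10, 14 or 18 thick (the three plates differ in thickness; unmarked which is which, places in the rack random), 0.15 to 0.46 kg. Origin: middle of the lower edge of the under face, on which it leans; x = through the thickness from under to upper face; y = along the width; z = up the plate
- plate_c_mid (a point): centre of this plate (middle of width, height and thickness), axes as the plate's
- gauge: fixed steel gauge: base 70 x 200 x 10 mm, origin under its centre, z up, and six upright teeth 60 mm long (x), 18 mm thick (y), tops 46 mm above the table. Between them five slots along x, open at both ends, 36 mm deep (floor at 10 mm); from +y to -y 8, 12, 16, 20 and 24 mm wide, with 4 mm 45 degree chamfers at the mouth; the six teeth and five slots fill y = +94 to -94 mm
- slot1 (a point): centre of the mouth of slot 1 of the gauge, at the level of the tooth tops (46 mm above the table), axes as the gauge's; this slot is 8 mm wide. A plate goes in with its width along x; one too thick rests on the mouth, its foot at most 4 mm below the tooth tops; fully home it stands 44 mm above them
- slot2 (a point): centre of the mouth of slot 2 of the gauge, at the level of the tooth tops (46 mm above the table), axes as the gauge's; this slot is 12 mm wide. A plate goes in with its width along x; one too thick rests on the mouth, its foot at most 4 mm below the tooth tops; fully home it stands 44 mm above them
- slot3 (a point): centre of the mouth of slot 3 of the gauge, at the level of the tooth tops (46 mm above the table), axes as the gauge's; this slot is 16 mm wide. A plate goes in with its width along x; one too thick rests on the mouth, its foot at most 4 mm below the tooth tops; fully home it stands 44 mm above them
- slot4 (a point): centre of the mouth of slot 4 of the gauge, at the level of the tooth tops (46 mm above the table), axes as the gauge's; this slot is 20 mm wide. A plate goes in with its width along x; one too thick rests on the mouth, its foot at most 4 mm below the tooth tops; fully home it stands 44 mm above them
- slot5 (a point): centre of the mouth of slot 5 of the gauge, at the level of the tooth tops (46 mm above the table), axes as the gauge's; this slot is 24 mm wide. A plate goes in with its width along x; one too thick rests on the mouth, its foot at most 4 mm below the tooth tops; fully home it stands 44 mm above them
- bottle: bystander: closed white bottle, 54 mm diameter, 150 mm tall, standing between the rack and the gauge; origin under its centre
- can: bystander: plain grey can, 52 mm diameter, 90 mm tall; origin under its centre
- bin: bystander: open blue bin 80 x 120 x 60 mm; origin under its centre
- screwdriver: bystander: yellow-handled screwdriver 200 mm long, lying on the table, along its x
Things that resemble listed ones, but are neither listed nor needed, are in the scene too. Leave any blue or yellow look-alike of the plate_c alone.

How it is judged:
By the outcome, as a careful person would: the job done as asked, in the order asked, and still so for the second after the job is handed in, with the robot touching nothing.
It also fails if it takes over 64 s, if anything falls off the work surface, if the arm or the gripper's body presses on something with over 40 N, if the wrist force passes 120 N, or if a joint passes its speed limit or range.

## Working session

There is one attempt and no reset: what is moved stays moved. The work goes in short steps, Python scripts to look and compute and a tool call to move; the robot and the scene stay as the last step left them, time stands still between calls to the robot, and variables do not carry over. Pictures are saved under pics/ and viewed, at most 10 in all, crops included, and the job is handed in when it is done.

Besides the shell and the picture viewer there is one more tool, called after "Request:" in YAML: its name, and indented under it one key for each argument. jog_arm: Moves the arm, as the interface text tells. Shift numbers are shares of 300 mm and turn numbers shares of 90 degrees, none past 1 either way. Its arguments: {"type":"object","properties":{"plan":{"type":"array"}},"required":["plan"]}

```bash
mkdir -p pics; cat > h.py <<'E'
import numpy as np, cv2
from cell import ctrl
from scipy.spatial.transform import Rotation as R
def cam(p):
    o=np.array(p["orientation"]); 
    M=o if o.shape==(3,3) else (R.from_euler('xyz',o).as_matrix() if o.size==3 else None)
    return M,np.array(p["position"])
def cloud(p):
    M,t=cam(p); v,u=np.mgrid[:384,:512]; d=p["depth"]
    c=np.stack([(u-p["cx"])/p["fx"]*d,(v-p["cy"])/p["fy"]*d,d],-1)
    return c@M.T+t
def save(p,n): cv2.imwrite('pics/'+n,cv2.cvtColor(p["img"],cv2.COLOR_RGB2BGR))
E
python3 - <<'E'
from h import *
s=ctrl.read_state(); print(s)
for n in("scene","top"):
    p=ctrl.get_image(n); save(p,n+'0.png'); print(n,p["position"],p["orientation"],p["fx"],p["cx"],p["cy"])
    np.savez(n+'0.npz',img=p["img"],X=cloud(p),d=p["depth"])
    for th in("rack","plate_a","gauge","bottle","can","bin","screwdriver"):
        for r in ctrl.trace(p,th)[:5]:
            X=cloud(p)[r["pixels"]&(p["depth"]>0)]
            if len(X): print(th,round(r["score"],2),np.round(r["extent"]),np.round(np.median(X,0)),np.round(X.min(0)),np.round(X.max(0)))
a=np.hstack([cv2.imread('pics/scene0.png'),cv2.imread('pics/top0.png')])
E
```

```text
{'clock': 0.0, 'qpos': array([-1.2188035 ,  0.62931515,  0.03845732,  1.51835174, -0.02701218,
        0.99628638, -0.02002038]), 'qd': array([ 0.00079906, -0.00158337,  0.00037911, -0.00091134, -0.00030572,
       -0.00088446,  0.00044714]), 'tau': array([ 9.30568058e-04, -5.63389993e+01,  1.22667264e+00, -1.93449247e+01,
        1.10585382e-02,  1.05439566e-02, -1.01873854e-05]), 'eef_pos': array([263.46455798, 593.54481788, 230.41463418]), 'tool_rot': array([-3.13975052e+00,  2.11602230e-05,  2.72376077e+00]), 'force': array([-0.2310877 , -0.59973574,  0.25046701]), 'torque': array([ 0.0367087 ,  0.03169526, -0.03877747]), 'gripper_force': 0.0, 'width': 85.56772340131799}
scene [1378.91907538  -53.55128794 1095.63755138] [-2.47663239  0.00461913  1.50418089] 468.17460391667146 255.11404297794732 188.03779778353686
rack 0.86 [201. 216.  44.  67.] [ 709. -174.   22.] [ 544. -234.   -3.] [ 726. -106.   93.]
rack 0.64 [263. 253.  50.  40.] [741.   9.  22.] [706. -55.  -4.] [800.  72.  65.]
rack 0.22 [335. 207.  75.  29.] [633. 214.  21.] [554. 111.  -7.] [672. 327.  53.]
plate_a 0.89 
[... 1574 characters left out ...]
plate_a 0.58 [248. 193.  26.  33.] [604.   5.  16.] [549. -52.  -8.] [658.  60.  24.]
gauge 0.74 [192. 192.  55.  25.] [612. 210.  34.] [570. 111.  -6.] [666. 316.  52.]
bottle 0.61 [254. 228.  16.  21.] [470.  -6. 102.] [448. -32.  -7.] [500.  21. 154.]
bottle 0.43 [374. 219.  18.  12.] [ 490. -433.   88.] [ 468. -467.   14.] [ 517. -416.   97.]
can 0.87 [373. 222.  22.  12.] [ 492. -431.   87.] [ 468. -467.   -8.] [ 529. -415.   97.]
bin 0.8 [249. 156.  33.  30.] [754.   5.   6.] [700. -56.  -6.] [810.  67.  65.]
screwdriver 0.76 [127. 208.   8.  56.] [595. 454.  20.] [458. 442.  -6.] [652. 472.  30.]
screwdriver 0.15 [253. 229.  14.  15.] [471.  -4. 103.] [449. -28.  -6.] [500.  21. 154.]
```

View pics/scene0.png

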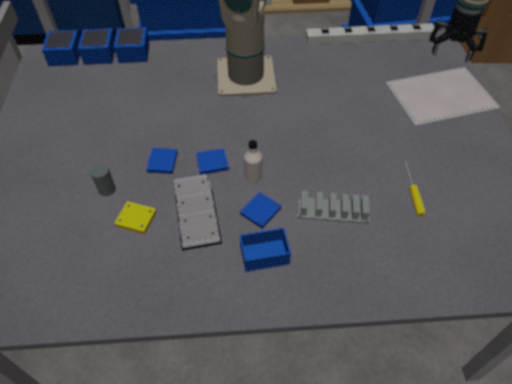

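View pics/top0.png

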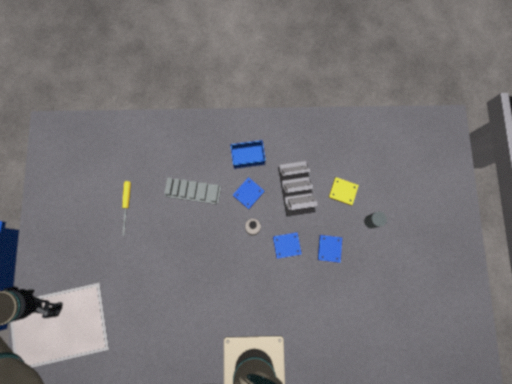

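The scene picture shows the rack at about (197,211) and the gauge at (335,208). Its teeth get closer together to the right, so slot 1 is at the +y end. The bottle is at (254,162), and flat blue/yellow look-alikes lie around. The top view agrees: rack (297,188), gauge (192,192), with the plates leaning towards the robot.

```bash
cat >> h.py <<'E'
def rect(P):
    (c,s,a)=cv2.minAreaRect(np.float32(P)); return np.round(c,1),np.round(s,1),round(a,2)
E
python3 - <<'E'
from h import *
for n in("scene0","top0"):
    f=np.load(n+'.npz'); X=f["X"]; img=f["img"].astype(int); ok=f["d"]>0
    def box(x0,x1,y0,y1,z0,z1): return ok&(X[...,0]>x0)&(X[...,0]<x1)&(X[...,1]>y0)&(X[...,1]<y1)&(X[...,2]>z0)&(X[...,2]<z1)
    t=X[box(540,700,350-250,330,-8,8)]; print(n,"table z",np.median(t[:,2]))
    g=X[box(560,680,105,325,40,56)]; print("teeth",len(g),np.round(g.mean(0),1),rect(g[:,:2]))
    h,e=np.histogram(g[:,1],bins=np.arange(105,325,4)); print(h)
    r=X[box(500,740,-250,-95,10,120)]; print("rack",rect(r[:,:2]),np.round(r.max(0)))
    c=X[box(500,740,-185,-155,6,120)]; o=np.argsort(c[:,0]); print(np.round(c[o][::max(1,len(c)//40)][:, [0,2]]).astype(int).tolist())
E
```

```text
scene0 table z 0.3182448749412288
teeth 705 [624.4 222.6  45.2] (array([621.9, 215.3]), array([188.2,  66.7]), 80.05)
[ 0  0  0  6 11 27 28 26 13  3  0  0  0  1 12 21 25 26 17  6  0  0  1 11
 21 31 24 26  9  3  0  2 14 27 28 22 15  6  0 12 27 27 24 17 12 12 17 32
 24 23 13  3  0  0]
rack (array([ 629.1, -169.6]), array([187. , 108.9]), 7.74) [ 726. -106.  102.]
[[538, 90], [549, 95], [555, 92], [558, 87], [560, 82], [563, 85], [565, 76], [567, 68], [569, 58], [573, 64], [605, 92], [611, 94], [615, 91], [618, 75], [620, 80], [623, 59], [625, 58], [628, 61], [630, 70], [632, 55], [662, 91], [671, 87], [674, 88], [676, 91], [679, 84], [681, 79], [683, 61], [685, 65], [687, 54], [690, 58], [692, 67], [694, 57], [697, 39], [698, 32], [701, 42], [704, 26], [706, 26], [712, 8], [715, 8], [718, 28], [722, 25]]
top0 table z -1.0855995365247963
teeth 444 [617.8 218.9  44.1] (array([617.3, 212.5]), array([187.4,  61.1]), 80.48)
[ 0  0  2  7 12 15 16 12  6  2  0  0  0  5 10 17 18 19  6  0  0  0  3  9
 13 17 16 12  3  0  2  8 12 16 17 13  6  1  4 15 16 16 13  8  5  8 18 21
 11 10  4  0  0  0]
rack (array([ 619.7, -171.3]), array([194.2, 106.2]), 7.04) [ 721. -112.  101.]
[[521, 12], [529, 7], [535, 95], [536, 85], [539, 91], [542, 93], [545, 98], [548, 99], [552, 98], [556, 90], [561, 79], [567, 65], [573, 54], [579, 40], [584, 32], [588, 28], [593, 26], [599, 90], [600, 8], [603, 87], [605, 95], [608, 7], [610, 13], [615, 82], [621, 69], [627, 56], [635, 40], [642, 22], [645, 24], [649, 24], [656, 12], [661, 7], [664, 10], [666, 92], [668, 8], [672, 7], [676, 8], [681, 66], [690, 43], [698, 26], [705, 16], [710, 24], [714, 25]]
```

Request:
jog_arm:
  plan:
    - {"tx":-0.85,"ty":-0.5,"tz":-0.3,"claw":0}
    - {"tx":-0.85,"ty":-0.5,"tz":-0.3,"claw":0}
    - {"tx":-0.85,"ty":-0.5,"tz":-0.3,"claw":0}
    - {"tx":-0.85,"ty":-0.5,"tz":-0.3,"claw":0}
    - {"tx":-0.85,"ty":-0.5,"tz":-0.3,"claw":0}
    - {"tx":-0.85,"ty":-0.5,"tz":-0.3,"claw":0}
    - {"tx":-0.85,"ty":-0.5,"tz":-0.3,"claw":0}
    - {"tx":-0.85,"ty":-0.5,"tz":-0.3,"claw":0}
    - {"tx":-0.85,"ty":-0.5,"tz":-0.3,"claw":0}

```text
invalid input at $.plan[0]: expected keys tx, ty, tz, wx, wy, wz, claw
```

Request:
jog_arm:
  plan:
    - {"tx":-0.98,"ty":-0.9,"tz":-0.3,"wx":0,"wy":0,"wz":0.4,"claw":0}
    - {"tx":-0.98,"ty":-0.9,"tz":-0.3,"wx":0,"wy":0,"wz":0.4,"claw":0}
    - {"tx":-0.98,"ty":-0.9,"tz":-0.3,"wx":0,"wy":0,"wz":0.4,"claw":0}
    - {"tx":-0.98,"ty":-0.9,"tz":-0.3,"wx":0,"wy":0,"wz":0.4,"claw":0}
    - {"tx":-0.98,"ty":-0.9,"tz":-0.3,"wx":0,"wy":0,"wz":0.4,"claw":0}
    - {"tx":-0.98,"ty":-0.9,"tz":-0.3,"wx":0,"wy":0,"wz":0.4,"claw":0}
    - {"tx":-0.98,"ty":-0.9,"tz":-0.3,"wx":0,"wy":0,"wz":0.4,"claw":0}
    - {"tx":-0.98,"ty":-0.9,"tz":-0.3,"wx":0,"wy":0,"wz":0.4,"claw":0}
    - {"tx":-0.98,"ty":-0.9,"tz":-0.3,"wx":0,"wy":0,"wz":0.4,"claw":0}
    - {"tx":-0.98,"ty":-0.9,"tz":-0.3,"wx":0,"wy":0,"wz":0.4,"claw":0}

```text
clock: 1.8
eef_pos: [423.9, 226.4, 322.1]
tool_rot: [3.14, -0.0, 2.091]
force: [-0.3, 0.6, -0.8]
width: 85.3
gripper_force: 0.0
```

```bash
cat >> h.py <<'E'
def pose():
    s=ctrl.read_state(); T=np.eye(4); T[:3,:3]=R.from_euler('xyz',s["tool_rot"]).as_matrix(); T[:3,3]=s["eef_pos"]; return T
def wcloud(p,T):
    v,u=np.mgrid[:384,:512]; x=(u-p["cx"])/p["fx"]; y=(v-p["cy"])/p["fy"]; r=np.hypot(x,y)+1e-9
    d=p["depth"]; k=np.tan(np.minimum(r,1.5))/r
    c=np.stack([x*k*d,y*k*d,d,np.ones_like(d)],-1); return (c@np.array(p["hand_eye"]).T@T.T)[...,:3]
def wpix(p,T,X):
    X=np.atleast_2d(X); c=(np.c_[X,np.ones(len(X))]@np.linalg.inv(T@np.array(p["hand_eye"])).T)[:,:3]
    th=np.arctan2(np.hypot(c[:,0],c[:,1]),c[:,2]); ph=np.arctan2(c[:,1],c[:,0])
    return np.c_[p["cx"]+p["fx"]*th*np.cos(ph),p["cy"]+p["fy"]*th*np.sin(ph)]
def shoot(n):
    T=pose(); p=ctrl.get_image("wrist"); save(p,n+'.png'); X=wcloud(p,T)
    np.savez(n+'.npz',img=p["img"],X=X,d=p["depth"],T=T,he=p["hand_eye"],k=[p["fx"],p["fy"],p["cx"],p["cy"]]); return p,T,X
E
python3 - <<'E'
from h import *
p,T,X=shoot('w1'); print(p["fx"],p["cx"],p["cy"],np.round(p["hand_eye"],3).tolist())
ok=(p["depth"]>0)
def box(x0,x1,y0,y1,z0,z1): return ok&(X[...,0]>x0)&(X[...,0]<x1)&(X[...,1]>y0)&(X[...,1]<y1)&(X[...,2]>z0)&(X[...,2]<z1)
print(np.median(X[box(540,700,110,320,-15,15)][:,2]))
g=X[box(560,680,105,325,40,56)]; print(len(g),g.mean(0),rect(g[:,:2]))
E
```

```text
297.3186396354542 260.42138824868306 188.7001714201777 [[0.001, -0.954, -0.3, 76.069], [1.0, 0.001, 0.0, 0.074], [0.0, -0.3, 0.954, -142.139], [0.0, 0.0, 0.0, 1.0]]
0.11870977035803776
2059 [618.70997004 227.05544593  44.51813309] (array([619.9, 215. ]), array([189.9,  62.9]), 80.48)
```

Request:
jog_arm:
  plan:
    - {"tx":-0.3,"ty":0.4,"tz":0.1,"wx":0,"wy":0,"wz":0.26,"claw":0}
    - {"tx":-0.3,"ty":0.4,"tz":0.1,"wx":0,"wy":0,"wz":0.26,"claw":0}
    - {"tx":-0.3,"ty":0.4,"tz":0.1,"wx":0,"wy":0,"wz":0.26,"claw":0}
    - {"tx":-0.3,"ty":0.4,"tz":0.1,"wx":0,"wy":0,"wz":0.26,"claw":0}
    - {"tx":-0.3,"ty":0.4,"tz":0.1,"wx":0,"wy":0,"wz":0.26,"claw":0}
    - {"tx":-0.3,"ty":0.4,"tz":0.1,"wx":0,"wy":0,"wz":0.26,"claw":0}

```text
clock: 2.45
eef_pos: [570.1, 212.4, 290.7]
tool_rot: [-3.139, -0.001, 1.691]
force: [-0.3, 0.1, -0.1]
width: 85.4
gripper_force: 0.0
```

```bash
python3 - <<'E'
from h import *
p,T,X=shoot('w2'); print(T.round(3).tolist())
ok=(p["depth"]>0)
def box(x0,x1,y0,y1,z0,z1): return ok&(X[...,0]>x0)&(X[...,0]<x1)&(X[...,1]>y0)&(X[...,1]<y1)&(X[...,2]>z0)&(X[...,2]<z1)
print(np.median(X[box(540,700,110,320,-15,15)][:,2]))
g=X[box(560,680,105,325,40,56)]; print(len(g),g.mean(0),rect(g[:,:2]))
a=np.deg2rad(-9.7); e=np.array([-np.sin(a),np.cos(a)]); q=g[:,:2]-[619,214]; 
h,b=np.histogram(q@e,bins=np.arange(-100,101,2)); print(h)
E
```

```text
[[-0.12, 0.993, -0.002, 570.058], [0.993, 0.12, 0.001, 212.436], [0.001, -0.002, -1.0, 290.746], [0.0, 0.0, 0.0, 1.0]]
-0.14605608307292073
3500 [620.98688448 226.36845484  44.54146348] (array([619.9, 215.1]), array([189.1,  61.1]), 80.7)
[ 0  0  0 11 32 40 58 57 54 61 59 76 72  2  0  0  0  0  0  0  0  0  0  0
  5 48 48 60 60 60 65 62 74 70  1  0  0  0  0  0  0  0  0  7 49 53 64 68
 61 69 69 74 46  1  0  0  0  0  0  0 28 58 63 68 65 64 69 68 72 56  0  0
  0  0  0 28 62 70 71 68 65 73 69 66 43  0  0  0 39 69 69 71 70 70 66 72
 63 49  0  0]
```

View pics/w2.png

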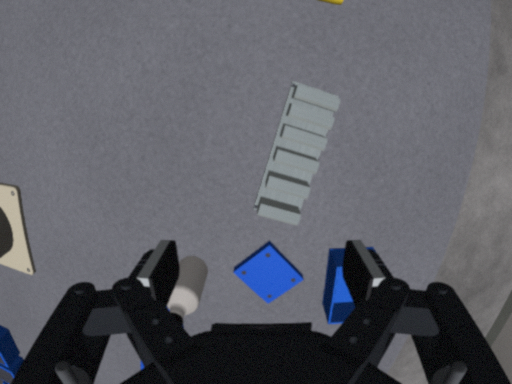

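The wrist view shows the gauge from (315,95) to (280,212), with the narrow slots at the upper (+y) end. Next I go to the rack.

Request:
jog_arm:
  plan:
    - {"tx":-0.99,"ty":0,"tz":0,"wx":0,"wy":0,"wz":0,"claw":0}
    - {"tx":-0.99,"ty":0,"tz":0,"wx":0,"wy":0,"wz":0,"claw":0}
    - {"tx":-0.99,"ty":0,"tz":0,"wx":0,"wy":0,"wz":0,"claw":0}
    - {"tx":-0.99,"ty":0,"tz":0,"wx":0,"wy":0,"wz":0,"claw":0}
    - {"tx":-0.99,"ty":0,"tz":0,"wx":0,"wy":0,"wz":0,"claw":0}
    - {"tx":-0.99,"ty":0,"tz":0,"wx":0,"wy":0,"wz":0,"claw":0}
    - {"tx":-0.99,"ty":0,"tz":0,"wx":0,"wy":0,"wz":0,"claw":0}

```text
clock: 3.2
eef_pos: [605.1, -93.3, 292.9]
tool_rot: [3.14, 0.005, 1.677]
force: [-0.2, -0.3, -0.4]
width: 85.7
gripper_force: 0.0
```

Request:
jog_arm:
  plan:
    - {"tx":-0.35,"ty":-0.03,"tz":0,"wx":0,"wy":0,"wz":0,"claw":0}
    - {"tx":-0.35,"ty":-0.03,"tz":0,"wx":0,"wy":0,"wz":0,"claw":0}
    - {"tx":-0.35,"ty":-0.03,"tz":0,"wx":0,"wy":0,"wz":0,"claw":0}
    - {"tx":-0.35,"ty":-0.03,"tz":0,"wx":0,"wy":0,"wz":0,"claw":0}

```text
clock: 3.6
eef_pos: [608.8, -191.0, 292.1]
tool_rot: [3.141, 0.0, 1.685]
force: [-0.3, 0.4, -0.3]
width: 85.4
gripper_force: 0.0
```

```bash
python3 - <<'E'
from h import *
p,T,X=shoot('w3'); print(T.round(3).tolist())
ok=(p["depth"]>0)
def box(x0,x1,y0,y1,z0,z1): return ok&(X[...,0]>x0)&(X[...,0]<x1)&(X[...,1]>y0)&(X[...,1]<y1)&(X[...,2]>z0)&(X[...,2]<z1)
b=X[box(500,740,-250,-95,5,110)]; print("rack",rect(b[:,:2]))
b=X[box(500,740,-250,-95,85,110)]; print("tops",len(b))
a=np.deg2rad(7.5); ex=np.array([np.cos(a),np.sin(a)]); ey=np.array([-ex[1],ex[0]])
M=box(500,740,-250,-95,-5,110); Y=X[M]; q=Y[:,:2]-[622,-170]; xr=q@ex; yr=q@ey
for lo in(-25,0,15):
    s=(yr>lo)&(yr<lo+8); o=np.argsort(xr[s]); A=np.c_[xr[s],Y[s,2]][o]; print(lo,np.round(A[::max(1,len(A)//60)]).astype(int).tolist())
E
```

```text
[[-0.114, 0.994, 0.001, 608.767], [0.994, 0.114, -0.0, -191.022], [-0.0, 0.001, -1.0, 292.108], [0.0, 0.0, 0.0, 1.0]]
rack (array([ 621.9, -169.9]), array([193.2, 109.2]), 7.51)
tops 3242
-25 [[-125, 0], [-120, -1], [-116, -1], [-112, 1], [-108, -1], [-104, 0], [-82, 91], [-79, 93], [-76, 94], [-73, 96], [-70, 98], [-68, 94], [-65, 88], [-63, 86], [-61, 81], [-59, 77], [-56, 70], [-54, 64], [-51, 59], [-49, 54], [-46, 49], [-43, 43], [-39, 34], [-37, 28], [-33, 24], [-30, 27], [-26, 8], [-21, 91], [-18, 91], [-16, 94], [-12, 95], [-10, 95], [-8, 90], [-4, 83], [-1, 76], [3, 68], [6, 62], [10, 53], [13, 45], [18, 36], [23, 24], [26, 24], [30, 26], [35, 25], [39, 89], [41, 9], [42, 93], [44, 91], [45, 95], [47, 94], [49, 8], [51, 87], [54, 81], [61, 68], [65, 57], [72, 43], [79, 26], [84, 22], [88, 25], [91, 26], [95, 28], [107, -1], [112, 0], [116, 0]]
0 [[-122, 0], [-118, 0], [-112, -1], [-108, 0], [-84, 91], [-81, 92], [-78, 93], [-75, 96], [-71, 95], [-69, 98], [-67, 94], [-64, 88], [-62, 83], [-60, 75], [-57, 72], [-54, 66], [-52, 62], [-49, 55], [-47, 51], [-43, 42], [-40, 35], [
[... 362 characters left out ...]
104, 0], [109, 0], [114, -1], [119, 0]]
15 [[-121, 0], [-116, -1], [-111, -1], [-106, -2], [-83, 92], [-80, 94], [-77, 94], [-74, 95], [-71, 97], [-68, 95], [-66, 91], [-64, 88], [-62, 80], [-60, 80], [-58, 75], [-55, 66], [-53, 63], [-50, 56], [-47, 51], [-44, 42], [-41, 36], [-38, 32], [-34, 26], [-29, 26], [-27, 6], [-21, 91], [-19, 93], [-16, 94], [-13, 94], [-11, 96], [-8, 90], [-5, 84], [-2, 78], [2, 71], [5, 64], [8, 57], [12, 48], [17, 39], [20, 28], [25, 24], [29, 27], [31, 27], [38, 8], [40, 92], [42, 91], [44, 8], [45, 92], [47, 8], [48, 7], [50, 90], [53, 82], [59, 70], [64, 59], [71, 45], [79, 29], [83, 22], [87, 24], [91, 27], [95, 27], [107, 0], [112, -1], [116, 1], [120, -2]]
```

View pics/w3.png

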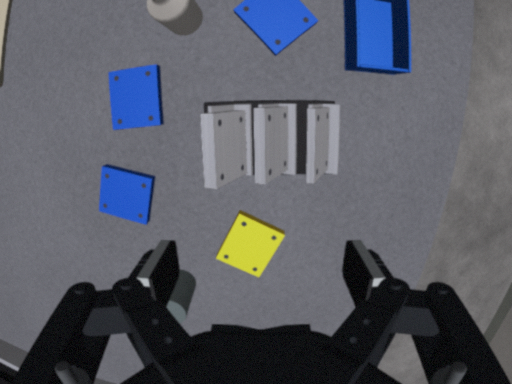

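The wrist view shows the rack's three plates at (225,145), (270,140) and (322,140). The front plate is at (225,145), nearest the robot, and is the thickest, about 18 mm. The yellow and blue flat plates are clear of the approach.

```bash
cat >> h.py <<'E'
def delta(T,G):
    D=np.linalg.inv(T)@G; r=R.from_matrix(D[:3,:3]).as_rotvec()
    print("shift",np.round(D[:3,3]/300,4)," turn",np.round(r/(np.pi/2),4),"| mm",np.round(D[:3,3],1),"deg",np.round(np.degrees(r),2))
a=np.deg2rad(7.5); ex=np.array([np.cos(a),np.sin(a),0]); ey=np.array([-ex[1],ex[0],0]); ez=np.array([0,0,1.])
RO=np.array([622,-170,0.]); c,s_=np.cos(np.deg2rad(25)),np.sin(np.deg2rad(25))
PX=c*ex+s_*ez; PZ=-s_*ex+c*ez
def grasp(yp,h,back=0,x0=-50,t=18):
    G=np.eye(4); z=-PZ; y=PX; G[:3,:3]=np.c_[np.cross(y,z),y,z]
    G[:3,3]=RO+x0*ex+yp*ey+18*ez+t/2*PX+(h+back)*PZ; return G
E
python3 - <<'E'
from h import *
f=np.load('w3.npz'); X=f["X"][f["d"]>0]; q=X-RO; x,y,z=q@ex,q@ey,q@ez
# plate coordinates
w=q-(-50*ex+18*ez); u,v,k=w@PX,w@ey,w@PZ
for t0 in(0,62,124):
    w2=w-t0*ex; u,k=w2@PX,w2@PZ
    m=(u>-3)&(u<22)&(k>74)&(k<84)&(abs(v)<60); print(t0,"top y",np.percentile(v[m],[0.5,99.5]).round(1),"u",np.percentile(u[m],[1,99]).round(1),"k",np.median(k[m&(u>2)&(u<8)]).round(1))
    m=(abs(v)<25)&(k>45)&(k<75)&(u>4)&(u<24); print(" upper face u",np.median(u[m]).round(2), np.polyfit(k[m],u[m],1).round(3))
G=grasp(0,46,80); print(G[:3,3]); delta(f["T"],G)
E
```

```text
0 top y [-47.3  40.8] u [-0.7 17.3] k 80.1
 upper face u 16.41 [9.0000e-03 1.5927e+01]
62 top y [-42.7  45.7] u [-1.  13.1] k 80.0
 upper face u 12.79 [-5.0000e-03  1.3088e+01]
124 top y [-42.9  45.6] u [-1.4  9. ] k 80.2
 upper face u 8.67 [-1.000e-03  8.679e+00]
[ 527.72040402 -182.41214428  135.99834552]
shift [ 0.0592 -0.2656  0.5201]  turn [-0.2772  0.0025 -0.0107] | mm [ 17.8 -79.7 156. ] deg [-24.95   0.22  -0.97]
```

```bash
python3 - <<'E'
from h import *
delta(np.load('w3.npz')["T"],grasp(-3.2,46,80,x0=-51.4))
E
```

```text
shift [ 0.0485 -0.2701  0.5201]  turn [-0.2772  0.0025 -0.0107] | mm [ 14.5 -81.  156. ] deg [-24.95   0.22  -0.97]
```

Request:
jog_arm:
  plan:
    - {"tx":0.05,"ty":-0.27,"tz":0.2,"wx":-0.277,"wy":0.0025,"wz":-0.0107,"claw":0.5}
    - {"tx":0.05,"ty":-0.27,"tz":0.3,"wx":-0.277,"wy":0.0025,"wz":-0.0107,"claw":0.5}
    - {"tx":0.05,"ty":-0.27,"tz":0.52,"wx":-0.277,"wy":0.0025,"wz":-0.0107,"claw":0.5}
    - {"tx":0.05,"ty":-0.27,"tz":0.52,"wx":-0.277,"wy":0.0025,"wz":-0.0107,"claw":0.5}
    - {"tx":0.05,"ty":-0.27,"tz":0.52,"wx":-0.277,"wy":0.0025,"wz":-0.0107,"claw":0.5}
    - {"tx":0.05,"ty":-0.27,"tz":0.52,"wx":-0.277,"wy":0.0025,"wz":-0.0107,"claw":0.5}
    - {"tx":0.05,"ty":-0.27,"tz":0.52,"wx":-0.277,"wy":0.0025,"wz":-0.0107,"claw":0.5}
    - {"tx":0.05,"ty":-0.27,"tz":0.52,"wx":-0.277,"wy":0.0025,"wz":-0.0107,"claw":0.5}

```text
clock: 4.45
eef_pos: [534.9, -190.2, 151.9]
tool_rot: [2.73, -0.017, 1.71]
force: [0.9, -0.5, 1.1]
width: 42.8
gripper_force: 0.0
```

```bash
python3 - <<'E'
from h import *
p,T,X=shoot('w4'); 
print(ctrl.read_state()["qpos"].round(2))
q=X[p["depth"]>0]-RO; w=q-(-50*ex+18*ez); u,v,k=w@PX,w@ey,w@PZ
m=(u>-6)&(u<22)&(k>74)&(k<86)&(abs(v)<60); print(m.sum(),"top y",np.percentile(v[m],[0.5,99.5]).round(1),"u",np.percentile(u[m],[1,99]).round(1),"k",np.median(k[m&(u>3)&(u<12)]).round(1))
m=(abs(v)<25)&(k>45)&(k<75)&(u>4)&(u<24); print(" upper",m.sum(),np.median(u[m]).round(2), np.polyfit(k[m],u[m],1).round(3) if m.sum()>20 else '')
delta(T,grasp(-3.2,46,80,x0=-51.4)); delta(T,grasp(-3.2,46,0,x0=-51.4))
E
```

```text
[ 0.47  0.54 -0.05  2.16 -1.1   0.23  1.62]
3018 top y [-47.6  41.6] u [-1.2 16.7] k 80.1
 upper 77 16.63 [-2.0000e-03  1.6741e+01]
shift [ 0.0176 -0.0441  0.0388]  turn [-0.0158 -0.0124  0.0004] | mm [  5.3 -13.2  11.6] deg [-1.42 -1.11  0.04]
shift [ 0.0124 -0.0375  0.3053]  turn [-0.0158 -0.0124  0.0004] | mm [  3.7 -11.2  91.6] deg [-1.42 -1.11  0.04]
```

View pics/w4.png

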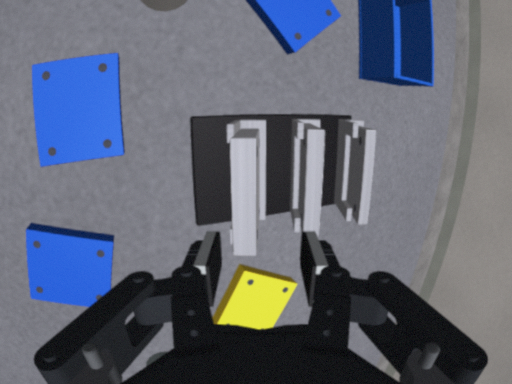

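The wrist view shows the front plate's top edge from (245,133) to (243,250). The fingers sit short of it, because joints 5 and 6 reached their limits (-1.1 and 0.23). I'll fit a kinematic model from a few poses so I can choose a grasp tilt the arm can reach.

```bash
cat > log.py <<'E'
from h import *; import json
s=ctrl.read_state(); open('log.txt','a').write(json.dumps([s["qpos"].tolist(),list(s["eef_pos"]),list(s["tool_rot"])])+"\n"); print(s["qpos"].round(3),s["eef_pos"].round(1),s["tool_rot"].round(3))
E
python3 log.py; echo '[[-1.2188035,0.62931515,0.03845732,1.51835174,-0.02701218,0.99628638,-0.02002038],[263.46455798,593.54481788,230.41463418],[-3.13975052,2.116e-05,2.72376077]]'>>log.txt
```

```text
[ 0.468  0.535 -0.047  2.155 -1.1    0.233  1.621] [ 535.8 -190.5  152.5] [ 2.729 -0.016  1.711]
```

Request:
jog_arm:
  plan:
    - {"tx":0,"ty":0,"tz":-0.5,"wx":0,"wy":0,"wz":0,"claw":0.5}
    - {"tx":0,"ty":0,"tz":-0.5,"wx":0,"wy":0,"wz":0,"claw":0.5}
    - {"tx":0,"ty":0,"tz":-0.5,"wx":0.2,"wy":0,"wz":0,"claw":0.5}
    - {"tx":0,"ty":0,"tz":-0.5,"wx":0.3,"wy":0,"wz":0,"claw":0.5}
    - {"tx":0,"ty":0,"tz":-0.5,"wx":0.3,"wy":0,"wz":0,"claw":0.5}
    - {"tx":0,"ty":0,"tz":-0.5,"wx":0.3,"wy":0,"wz":0,"claw":0.5}
    - {"tx":0,"ty":0,"tz":-0.5,"wx":0.3,"wy":0,"wz":0,"claw":0.5}

```text
clock: 5.2
eef_pos: [480.1, -199.0, 289.4]
tool_rot: [-3.084, -0.014, 1.719]
force: [0.5, 0.8, -0.0]
width: 42.6
gripper_force: 0.0
```

```bash
python3 log.py
```

```text
[-0.049  0.452  0.562  1.762 -0.245  1.059  0.749] [ 480.1 -199.   289.4] [-3.084 -0.014  1.719]
```

Request:
jog_arm:
  plan:
    - {"tx":0,"ty":0,"tz":0,"wx":0.1,"wy":0.35,"wz":0.2,"claw":0.5}
    - {"tx":0,"ty":0,"tz":0,"wx":0.1,"wy":0.35,"wz":0.2,"claw":0.5}
    - {"tx":0,"ty":0,"tz":0,"wx":0.1,"wy":0.35,"wz":0.2,"claw":0.5}
    - {"tx":0,"ty":0,"tz":0,"wx":0.1,"wy":0.35,"wz":0.2,"claw":0.5}
    - {"tx":0,"ty":0,"tz":0,"wx":0.1,"wy":0.35,"wz":0.2,"claw":0.5}
    - {"tx":0,"ty":0,"tz":0,"wx":0.1,"wy":0.35,"wz":0.2,"claw":0.5}

```text
clock: 5.8
eef_pos: [474.3, -204.0, 288.0]
tool_rot: [-2.805, -0.5, 1.28]
force: [-0.0, 0.2, -0.1]
width: 42.9
gripper_force: 0.0
```

```bash
python3 log.py
```

```text
[ 0.306  0.702  0.498  1.483 -0.553  1.616  0.73 ] [ 474.3 -204.   288. ] [-2.805 -0.5    1.28 ]
```

Request:
jog_arm:
  plan:
    - {"tx":-0.3,"ty":0.2,"tz":0,"wx":0.1,"wy":-0.7,"wz":-0.5,"claw":0.5}
    - {"tx":-0.3,"ty":0.2,"tz":0,"wx":0.1,"wy":-0.7,"wz":-0.5,"claw":0.5}
    - {"tx":-0.3,"ty":0.2,"tz":0,"wx":0.1,"wy":-0.7,"wz":-0.5,"claw":0.5}
    - {"tx":-0.3,"ty":0.2,"tz":0,"wx":0.1,"wy":-0.7,"wz":-0.5,"claw":0.5}
    - {"tx":-0.3,"ty":0.2,"tz":0,"wx":0.1,"wy":-0.7,"wz":-0.5,"claw":0.5}
    - {"tx":-0.3,"ty":0.2,"tz":0,"wx":0.1,"wy":-0.7,"wz":-0.5,"claw":0.5}
    - {"tx":-0.3,"ty":0.2,"tz":0,"wx":0.1,"wy":-0.7,"wz":-0.5,"claw":0.5}
    - {"tx":-0.3,"ty":0.2,"tz":0,"wx":0.1,"wy":-0.7,"wz":-0.5,"claw":0.5}

```text
clock: 6.6
eef_pos: [511.4, -282.9, 229.7]
tool_rot: [-2.797, 0.245, 2.259]
force: [-0.2, -0.2, -0.1]
width: 42.5
gripper_force: 0.0
```

```bash
python3 log.py
cat > kin.py <<'E'
import numpy as np, json
from scipy.spatial.transform import Rotation as R
from scipy.optimize import least_squares
rx=lambda a:R.from_rotvec([0,a,0]).as_matrix(); rz=lambda a:R.from_rotvec([0,0,a]).as_matrix()
def fk(q,P):
    # P: h,L1,a1(elbow x off),a2(back off),L2,a3(wrist x off),Lt, base yaw, tool yaw, signs
    h,L1,a1,a2,L2,a3,Lt,by,ty,ox,s1,s3,s5,s7=P
    M=rz(by+s1*q[0]); p=np.array([0,0,h])+M@[ox,0,0]
    M=M@rx(q[1])@rz(s3*q[2]); p=p+M@[a1,0,L1]
    M=M@rx(q[3])@rz(s5*q[4]); p=p+M@[a2,0,L2]
    M=M@rx(q[5]); p=p+M@[a3,0,0]
    M=M@rz(s7*q[6]+ty); p=p+M@[0,0,Lt]
    return p,M
D=[json.loads(l) for l in open('log.txt')]
def res(v,sg):
    P=np.r_[v,sg]; out=[]
    for q,p,r in D:
        a,M=fk(q,P); E=R.from_euler('xyz',r).as_matrix()
        out+=list((a-p)/10); out+=list(20*R.from_matrix(M.T@E).as_rotvec())
    return out+list(np.array(v[[2,4,5,9]]-[0,400,0,0])*1e-4)
def fit():
    best=None
    import itertools
    for sg in itertools.product([1,-1],repeat=4):
      for ty in(0,1.6,3.1,-1.6):
        f=least_squares(res,np.array([340,450,0,0,400,0,230,0,ty,0.]),args=(sg,),max_nfev=60)
        if best is None or f.cost<best[0]: best=(f.cost,f.x,sg)
    return best
if __name__=="__main__":
    b=fit(); print(b[0],b[1].round(3).tolist(),b[2]); np.save('P.npy',np.r_[b[1],b[2]])
    print(np.round(res(b[1],b[2]),2).tolist())
E
python3 kin.py
```

```text
[-0.189  0.632  0.639  1.79   0.083  0.796  0.934] [ 511.4 -282.9  229.7] [-2.797  0.245  2.259]
0.5251249590247925 [343.565, 554.777, 8.246, -7.934, 382.524, -2.852, 351.514, -0.036, 1.538, -10.503] (-1, -1, -1, -1)
[0.19, -0.19, -0.06, 0.01, 0.29, 0.01, -0.38, 0.21, 0.35, 0.0, -0.0, -0.05, 0.02, -0.01, 0.14, 0.01, -0.04, -0.05, 0.09, -0.07, -0.19, 0.34, -0.2, 0.07, -0.45, 0.04, -0.24, -0.17, -0.24, 0.01, 0.0, -0.0, -0.0, -0.0]
```

```bash
cat > ik.py <<'E'
from kin import *
from h import grasp,delta
f=least_squares(lambda v:res(np.array([v[0],v[1],0,0,v[2],0,v[3],0,np.pi/2,0]),(-1,-1,-1,-1)),[343,550,380,350])
P=np.array([f.x[0],f.x[1],0,0,f.x[2],0,f.x[3],0,np.pi/2,0,-1,-1,-1,-1])
lo=np.array([-3.06,-.37,-1.25,.18,-1.1,.23,-2.94]);hi=np.array([3.06,2.12,1.32,2.47,4.24,1.98,2.94])
def ik(G,n=25,q0=None,m=0.04,seed=0):
    rng=np.random.default_rng(seed); sol=[]
    l,u=lo+m,hi-m
    for i in range(n):
        s=rng.uniform(l,u) if q0 is None else np.clip(q0,l+1e-6,u-1e-6)
        s[0]=np.clip(-np.arctan2(G[1,3],G[0,3])+rng.normal()*.4,-3,3) if q0 is None else s[0]
        def e(q):
            p,M=fk(q,P); return np.r_[(p-G[:3,3])/10,20*R.from_matrix(M.T@G[:3,:3]).as_rotvec()]
        g=least_squares(e,s,bounds=(l,u),max_nfev=80)
        if g.cost<.02: sol.append(g.x)
    return sol
def tilt(G,phi,pivot=-19):
    # rotate about tool y at the grasp point
    A=np.eye(4);A[2,3]=pivot;B=np.eye(4);B[:3,:3]=R.from_rotvec([0,phi,0]).as_matrix();C=np.eye(4);C[2,3]=-pivot
    return G@A@B@C
E
python3 - <<'E'
from ik import *
print(f.x.round(1),f.cost)
for flip in(0,1):
  for ph in(-35,-25,-15,0,15,25,35):
    out=[]
    for back in(0,70):
        G=tilt(grasp(-3.2,46,back,x0=-51.4),np.deg2rad(ph))
        if flip: G=G.copy(); G[:3,:2]*=-1
        S=ik(G); out.append((len(S),S[0].round(2).tolist() if S else None))
    print(flip,ph,out)
E
```

```text
[395.5 508.2 419.5 340.2] 10.008544358095225
0 -35 [(11, [0.85, 1.32, -1.13, 2.2, 2.18, 1.57, -1.47]), (11, [0.84, 1.04, -1.08, 2.3, 2.03, 1.38, -1.55])]
0 -25 [(13, [-0.66, 1.24, 1.14, 2.22, 4.06, 0.69, 1.96]), (15, [0.66, 0.7, -0.62, 2.3, 2.07, 0.72, -1.68])]
0 -15 [(14, [1.11, 1.24, -1.19, 2.2, 2.08, 1.08, -1.21]), (14, [-0.29, 0.72, 0.78, 2.26, 4.2, 0.43, 2.31])]
0 0 [(8, [1.25, 1.2, -1.17, 2.11, 1.8, 0.72, -0.86]), (11, [1.31, 1.0, -1.2, 2.17, 1.6, 0.63, -0.77])]
0 15 [(16, [0.94, 0.86, -0.49, 1.97, -0.48, 0.27, 1.27]), (17, [1.4, 1.09, -1.21, 2.02, 1.02, 0.59, -0.09])]
0 25 [(13, [1.38, 1.34, -1.21, 1.86, 0.95, 0.7, 0.13]), (13, [1.43, 1.17, -1.21, 1.92, 0.73, 0.68, 0.24])]
0 35 [(14, [1.37, 1.39, -1.18, 1.73, 0.65, 0.8, 0.44]), (17, [1.43, 1.25, -1.19, 1.8, 0.51, 0.82, 0.5])]
1 -35 [(12, [-0.07, 0.84, 0.12, 2.21, 2.23, 0.6, 0.92]), (15, [0.07, 0.67, -0.03, 2.3, 2.1, 0.64, 1.14])]
1 -25 [(13, [0.13, 0.77, 0.03, 2.22, 2.47, 0.47, 0.87]), (14, [-0.26, 0.67, 0.54, 2.3, 3.13, 0.27, 0.14])]
1 -15 [(14, [0.04, 0.76, 0.29, 2.2, 3.46, 0.31, -0.04]), (15, [-0.08, 0.62, 0.48, 2.26, 3.91, 0.27, -0.47])]
1 0 [(13, [0.99, 0.88, -0.72, 2.11, 1.86, 0.27, 2.03]), (11, [1.11, 0.75, -0.84, 2.17, 1.46, 0.27, 2.4])]
1 15 [(15, [1.15, 0.99, -0.81, 1.98, 0.63, 0.28, -2.89]), (2, [0.64, 0.65, -0.04, 2.03, -1.0, 0.56, -1.44])]
1 25 [(3, [1.32, 1.23, -1.07, 1.86, 0.72, 0.58, -2.84]), (4, [0.53, 0.73, 0.2, 1.92, -1.05, 0.89, -1.38])]
1 35 [(1, [1.36, 1.35, -1.13, 1.73, 0.58, 0.77, -2.64]), (4, [1.37, 1.15, -1.05, 1.79, 0.29, 0.78, -2.46])]
```

```bash
python3 log.py; sed -i "s/^f=least.*/best=np.load('P.npy')/; s/^P=np.array.*/P=best/" ik.py
cat >> ik.py <<'E'
from scipy.spatial.transform import Slerp
def path(G0,G1,n=8):
    sl=Slerp([0,1],R.from_matrix([G0[:3,:3],G1[:3,:3]]))
    for t in np.linspace(0,1,n+1)[1:]:
        G=np.eye(4);G[:3,:3]=sl(t).as_matrix();G[:3,3]=(1-t)*G0[:3,3]+t*G1[:3,3]; yield G
def track(q,Gs,m=0.02,w=0.15):
    l,u=lo+m,hi-m; bad=0
    for G in Gs:
        qp=q
        def e(q):
            p,M=fk(q,P); return np.r_[(p-G[:3,3])/10*3,60*R.from_matrix(M.T@G[:3,:3]).as_rotvec(),w*(q-qp)]
        g=least_squares(e,np.clip(q,l+1e-6,u-1e-6),bounds=(l,u)); q=g.x; p,M=fk(q,P)
        bad=max(bad,np.linalg.norm(p-G[:3,3]))
    return q,bad
GO=np.array([619.8,215.1,0]); ga=np.deg2rad(-9.4)
gx=np.array([np.cos(ga),np.sin(ga),0]); gy=np.array([-gx[1],gx[0],0])
SL=[72,44,12,-24,-64]
def place(slot,foot,phi,h,side=-1,dy=0,dx=0):
    # tool y = -side.. plate upright, foot height 'foot', tool x = side*gx
    G=np.eye(4); z=np.array([0,0,-1.]); x=side*gx; G[:3,:3]=np.c_[x,np.cross(z,x),z]
    G[:3,3]=GO+(SL[slot-1]+dy)*gy+dx*gx+(foot+h)*np.array([0,0,1.]); return tilt(G,phi)
E
python3 - <<'E'
from ik import *
import ik
q=np.array(D[-1][0]); p,M=fk(q,P); G0=np.eye(4);G0[:3,:3]=M;G0[:3,3]=p
for ph in(10,15,20,25,30):
    a=np.deg2rad(ph); pre=tilt(grasp(-3.2,48,90,x0=-51.4),a); g=tilt(grasp(-3.2,48,0,x0=-51.4),a)
    q1,b1=track(q,path(G0,pre,12)); q2,b2=track(q1,path(pre,g))
    lift=g.copy(); lift[2,3]+=150
    q3,b3=track(q2,path(g,lift))
    print(ph,q1.round(2),round(b1,1),q2.round(2),round(b2,1),round(b3,1))
    for side in(-1,1):
        hi_=place(1,120,a,48,side); lo_=place(1,42,a,48,side); l4=place(4,10,a,48,side)
        q4,b4=track(q3,path(lift,hi_,20)); q5,b5=track(q4,path(hi_,lo_)); q6,b6=track(q5,path(hi_,l4))
        print('   ',side,q4.round(2),round(b4,1),q6.round(2),round(b5,1),round(b6,1))
E
```

```text
[-0.189  0.632  0.639  1.79   0.083  0.796  0.934] [ 511.4 -282.9  229.7] [-2.797  0.245  2.259]
10 [ 0.66  0.58 -0.16  2.13 -1.    0.39  1.63] 0.0 [ 0.68  0.77 -0.27  2.06 -1.08  0.25  1.73] 1.3 0.2
    -1 [-0.42  0.84 -0.    1.28 -0.1   1.17  1.03] 0.0 [-0.3   0.9  -0.    1.5  -0.09  0.9   1.17] 0.0 0.0
    1 [-1.05  0.91  0.98  1.6  -0.83  0.92 -1.58] 0.0 [-0.88  0.95  0.81  1.81 -1.02  0.65 -1.25] 0.0 0.0
15 [ 0.64  0.6  -0.07  2.08 -0.98  0.55  1.65] 0.0 [ 0.68  0.78 -0.22  2.03 -1.08  0.37  1.76] 0.0 0.0
    -1 [-0.39  0.89 -0.03  1.19 -0.11  1.29  1.05] 0.0 [-0.27  0.94 -0.02  1.41 -0.1   1.03  1.18] 0.0 0.0
    1 [-1.1   0.9   1.    1.67 -0.87  0.81 -1.55] 0.0 [-0.88  0.92  0.74  1.88 -1.08  0.49 -1.2 ] 0.0 0.0
20 [ 0.63  0.64 -0.02  2.02 -0.96  0.68  1.65] 0.0 [ 0.63  0.8  -0.09  1.97 -1.07  0.56  1.76] 0.0 0.0
    -1 [-0.38  0.94 -0.01  1.1  -0.17  1.42  1.08] 0.0 [-0.27  0.99  0.    1.32 -0.15  1.16  1.22] 0.0 0.0
    1 [-1.16  0.9   1.02  1.74 -0.92  0.69 -1.52] 3.4 [-0.82  0.86  0.58  1.94 -1.08  0.26 -1.18] 0.0 0.0
25 [ 0.64  0.67  0.02  1.97 -0.93  0.81  1.65] 0.0 [ 0.63  0.84 -0.04  1.92 -1.02  0.7   1.74] 0.0 0.0
    -1 [-0.36  0.99 -0.02  1.   -0.19  1.54  1.08] 0.0 [-0.26  1.04 -0.    1.23 -0.17  1.29  1.23] 0.0 0.0
    1 [-1.2   0.89  1.01  1.8  -0.96  0.56 -1.49] 7.3 [-0.89  0.88  0.64  1.94 -1.08  0.25 -1.23] 0.0 3.7
30 [ 0.65  0.72  0.04  1.91 -0.9   0.92  1.65] 0.0 [ 0.63  0.87 -0.01  1.85 -0.98  0.82  1.71] 0.0 0.0
    -1 [-0.34  1.05 -0.02  0.9  -0.22  1.66  1.08] 0.0 [-0.24  1.09 -0.01  1.13 -0.18  1.41  1.24] 0.0 0.0
    1 [-1.23  0.88  0.99  1.86 -1.02  0.42 -1.45] 11.5 [-0.97  0.92  0.72  1.94 -1.08  0.25 -1.28] 0.9 7.4
```

A 22° tilt in the plate's own plane is reachable throughout, so I'll go to that pre-grasp.

```bash
cat > g.py <<'E'
from ik import *; from h import *
PH=np.deg2rad(22); H=48
def Gr(back,yp=-3.2,x0=-51.4): return tilt(grasp(yp,H,back,x0=x0),PH)
E
python3 -c "
from g import *
print(Gr(90)[:3,3]);delta(pose(),Gr(90))"
```

```text
[ 520.21331604 -179.44914172  148.12792192]
shift [0.3063 0.2961 0.11  ]  turn [-0.5068  0.3659  0.28  ] | mm [91.9 88.8 33. ] deg [-45.61  32.94  25.2 ]
```

Request:
jog_arm:
  plan:
    - {"tx":0.2,"ty":0.1,"tz":0,"wx":-0.507,"wy":0.366,"wz":0.28,"claw":0.5}
    - {"tx":0.2,"ty":0.1,"tz":0,"wx":-0.507,"wy":0.366,"wz":0.28,"claw":0.5}
    - {"tx":0.306,"ty":0.296,"tz":0.11,"wx":-0.507,"wy":0.366,"wz":0.28,"claw":0.5}
    - {"tx":0.306,"ty":0.296,"tz":0.11,"wx":-0.507,"wy":0.366,"wz":0.28,"claw":0.5}
    - {"tx":0.306,"ty":0.296,"tz":0.11,"wx":-0.507,"wy":0.366,"wz":0.28,"claw":0.5}
    - {"tx":0.306,"ty":0.296,"tz":0.11,"wx":-0.507,"wy":0.366,"wz":0.28,"claw":0.5}
    - {"tx":0.306,"ty":0.296,"tz":0.11,"wx":-0.507,"wy":0.366,"wz":0.28,"claw":0.5}
    - {"tx":0.306,"ty":0.296,"tz":0.11,"wx":-0.507,"wy":0.366,"wz":0.28,"claw":0.5}
    - {"tx":0.306,"ty":0.296,"tz":0.11,"wx":-0.507,"wy":0.366,"wz":0.28,"claw":0.5}
    - {"tx":0.306,"ty":0.296,"tz":0.11,"wx":-0.507,"wy":0.366,"wz":0.28,"claw":0.5}
    - {"tx":0.306,"ty":0.296,"tz":0.11,"wx":-0.507,"wy":0.366,"wz":0.28,"claw":0.5}
    - {"tx":0.306,"ty":0.296,"tz":0.11,"wx":-0.507,"wy":0.366,"wz":0.28,"claw":0.5}

```text
clock: 7.8
eef_pos: [520.1, -179.3, 147.4]
tool_rot: [2.681, -0.348, 1.865]
force: [0.5, 1.0, 0.3]
width: 42.9
gripper_force: 0.0
```

```bash
python3 log.py; python3 - <<'E'
from g import *
p,T,X=shoot('w5')
q=X[p["depth"]>0]-RO; w=q-(-50*ex+18*ez); u,v,k=w@PX,w@ey,w@PZ
m=(u>-6)&(u<22)&(k>74)&(k<86)&(abs(v)<60); print(m.sum(),"top y",np.percentile(v[m],[0.5,99.5]).round(1),"u",np.percentile(u[m],[1,99]).round(1),"k",np.median(k[m&(u>3)&(u<12)]).round(1))
delta(T,Gr(90)); delta(T,Gr(0))
E
```

```text
[ 0.718  0.655 -0.134  2.001 -0.881  0.652  1.582] [ 520.1 -179.3  147.4] [ 2.681 -0.348  1.865]
2908 top y [-47.   41.4] u [-1.5 16.5] k 80.2
shift [ 0.0004  0.0012 -0.0021]  turn [-0.0024  0.0006 -0.0035] | mm [ 0.1  0.4 -0.6] deg [-0.22  0.06 -0.32]
shift [-0.1117  0.0029  0.2762]  turn [-0.0024  0.0006 -0.0035] | mm [-33.5   0.9  82.8] deg [-0.22  0.06 -0.32]
```

Request:
jog_arm:
  plan:
    - {"tx":-0.05,"ty":0.0025,"tz":0.12,"wx":-0.0024,"wy":0,"wz":-0.0035,"claw":0.5}
    - {"tx":-0.1,"ty":0.0025,"tz":0.24,"wx":-0.0024,"wy":0,"wz":-0.0035,"claw":0.5}
    - {"tx":-0.112,"ty":0.0025,"tz":0.276,"wx":-0.0024,"wy":0,"wz":-0.0035,"claw":0.5}
    - {"tx":-0.112,"ty":0.0025,"tz":0.276,"wx":-0.0024,"wy":0,"wz":-0.0035,"claw":0.5}
    - {"tx":-0.112,"ty":0.0025,"tz":0.276,"wx":-0.0024,"wy":0,"wz":-0.0035,"claw":0.5}
    - {"tx":-0.112,"ty":0.0025,"tz":0.276,"wx":-0.0024,"wy":0,"wz":-0.0035,"claw":0.5}

```text
clock: 8.45
eef_pos: [556.6, -177.5, 67.2]
tool_rot: [2.675, -0.346, 1.865]
force: [-0.2, -0.6, 0.2]
width: 42.4
gripper_force: 0.0
```

```bash
python3 log.py; python3 - <<'E'
from g import *
p,T,X=shoot('w6'); delta(T,Gr(0))
print(ctrl.read_state()["force"])
E
```

```text
[ 0.721  0.824 -0.205  1.956 -0.97   0.516  1.687] [ 556.6 -177.5   67.2] [ 2.675 -0.346  1.865]
shift [0.0072 0.0041 0.0076]  turn [ 0.0013  0.002  -0.0028] | mm [2.2 1.2 2.3] deg [ 0.12  0.18 -0.25]
[ 0.21007654 -1.07191335  0.29906703]
```

View pics/w6.png

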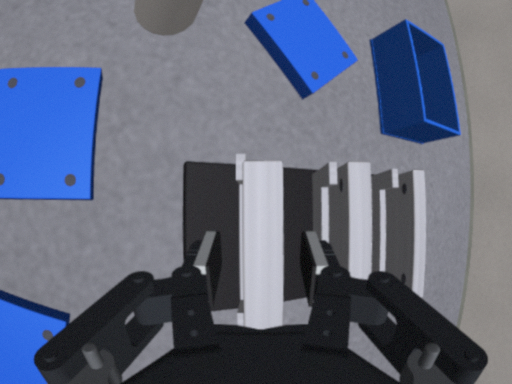

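The plate is centred between the fingers (edge at x≈262, pads at 215 and 307). Closing now.

Request:
jog_arm:
  plan:
    - {"tx":0,"ty":0.002,"tz":0.005,"wx":0,"wy":0,"wz":0,"claw":0.8}
    - {"tx":0,"ty":0.002,"tz":0.005,"wx":0,"wy":0,"wz":0,"claw":0.8}
    - {"tx":0,"ty":0.002,"tz":0.005,"wx":0,"wy":0,"wz":0,"claw":1}
    - {"tx":0,"ty":0.002,"tz":0.005,"wx":0,"wy":0,"wz":0,"claw":1}
    - {"tx":0,"ty":0.002,"tz":0.005,"wx":0,"wy":0,"wz":0,"claw":1}
    - {"tx":0,"ty":0.002,"tz":0.005,"wx":0,"wy":0,"wz":0,"claw":1}
    - {"tx":0,"ty":0.002,"tz":0.005,"wx":0,"wy":0,"wz":0,"claw":1}
    - {"tx":0,"ty":0.002,"tz":0.005,"wx":0,"wy":0,"wz":0,"claw":1}
    - {"tx":0,"ty":0.002,"tz":0.005,"wx":0,"wy":0,"wz":0,"claw":1}

```text
clock: 9.4
eef_pos: [558.4, -176.6, 66.1]
tool_rot: [2.674, -0.346, 1.866]
force: [0.3, -1.0, 4.8]
width: 17.3
gripper_force: 59.1
```

```bash
python3 log.py; python3 - <<'E'
from g import *
T=pose(); np.save('Tg.npy',T); s=ctrl.read_state(); print(s["force"],s["width"],s["gripper_force"]); delta(T,Gr(0))
L=T.copy(); L[:3,3]+=60*PZ; delta(T,L)
E
```

```text
[ 0.72   0.828 -0.208  1.954 -0.972  0.514  1.687] [ 558.4 -176.6   66.1] [ 2.674 -0.346  1.866]
[ 0.3404874  -1.00952496  4.84578958] 17.284392794739034 59.05671179294586
shift [0.0074 0.     0.0011]  turn [ 0.002   0.0015 -0.0027] | mm [2.2 0.  0.3] deg [ 0.18  0.13 -0.24]
shift [ 0.0745  0.0003 -0.1856]  turn [ 0.  0. -0.] | mm [ 22.3   0.1 -55.7] deg [ 0.  0. -0.]
```

Request:
jog_arm:
  plan:
    - {"tx":0.025,"ty":0,"tz":-0.062,"wx":0,"wy":0,"wz":0,"claw":1}
    - {"tx":0.05,"ty":0,"tz":-0.124,"wx":0,"wy":0,"wz":0,"claw":1}
    - {"tx":0.0745,"ty":0,"tz":-0.186,"wx":0,"wy":0,"wz":0,"claw":1}
    - {"tx":0.112,"ty":0,"tz":-0.279,"wx":0,"wy":0,"wz":0,"claw":1}
    - {"tx":0.149,"ty":0,"tz":-0.372,"wx":0,"wy":0,"wz":0,"claw":1}
    - {"tx":0.186,"ty":0,"tz":-0.464,"wx":0,"wy":0,"wz":0,"claw":1}
    - {"tx":0.186,"ty":0,"tz":-0.464,"wx":0,"wy":0,"wz":0,"claw":1}

```text
clock: 10.1
eef_pos: [494.4, -186.3, 203.3]
tool_rot: [2.675, -0.343, 1.864]
force: [0.5, -0.7, -2.4]
width: 17.1
gripper_force: 61.0
```

```bash
python3 log.py; cat >> g.py <<'E'
try:
    _T=np.load('Tg.npy'); _P=np.eye(4); _P[:3,:3]=np.c_[PX,ey,PZ]; _P[:3,3]=RO-51.4*ex-3.0*ey+18*ez
    TP=np.linalg.inv(_T)@_P          # plate in tool (origin: foot of under face)
except Exception: pass
def plate_goal(slot,foot,dy=0,dx=0,dz=0,tip=0):
    # upright plate; tool y keeps +PX side. side=-1: tool x ~ -gx, plate ey ~ tool x -> plate y=-gx, plate x= y cross z
    Q=np.eye(4); y=-gx; z=np.array([0,0,1.]); x=np.cross(y,z); Q[:3,:3]=np.c_[x,y,z]
    Q[:3,3]=GO+(SL[slot-1]+dy)*gy+dx*gx+(foot+dz)*z-9*x
    return Q@np.linalg.inv(TP)
E
python3 - <<'E'
from g import *
s=ctrl.read_state(); print(s["force"],s["width"])
T=pose()
M=np.load('w3.npz')["T"]
G=plate_goal(1,130); print(T[:3,3],G[:3,3]); delta(T,G)
q=s["qpos"]; mid=T.copy(); mid[2,3]+=60
W=list(path(mid,G,20)); q1,b=track(q,path(T,mid,4)); q2,b2=track(q1,W); print(q1.round(2),b,q2.round(2),b2)
for g in W[::3]: print((g@TP)[:3,3].round(), g[:3,3].round())
E
```

```text
[ 0.734  0.541 -0.092  2.011 -0.82   0.754  1.524] [ 494.4 -186.3  203.3] [ 2.675 -0.343  1.864]
[ 0.45830803 -0.65226057 -2.43267089] 17.136513859163784
[ 494.4342133  -186.2745126   203.29587954] [626.88448147 286.89036825 178.86391789]
shift [1.2747 0.5408 0.8785]  turn [ 0.5186  0.1791 -0.6527] | mm [382.4 162.2 263.6] deg [ 46.67  16.12 -58.74]
[ 0.72  0.45 -0.05  1.96 -0.73  0.89  1.4 ] 7.314890896270062e-05 [-0.31  0.96 -0.15  1.05 -0.07  1.47  1.01] 0.00019481239347944146
[ 513. -166.  211.] [ 501. -163.  259.]
[532. -95. 198.] [521. -92. 246.]
[550. -25. 185.] [541. -21. 234.]
[568.  45. 172.] [561.  50. 221.]
[586. 115. 159.] [581. 121. 208.]
[605. 185. 147.] [600. 192. 196.]
[624. 254. 134.] [620. 263. 183.]
```

```bash
python3 - <<'E'
from g import *
T=pose(); G=plate_goal(1,130)
up=T.copy(); up[2,3]+=50; delta(T,up)
A=list(path(T,G,2))[0]; A[2,3]=255; A[0,3]+=10; print(A[:3,3]); delta(T,A); delta(A,G)
E
```

```text
shift [ 0.056   0.0706 -0.1402]  turn [-0.  0. -0.] | mm [ 16.8  21.2 -42.1] deg [-0.  0. -0.]
[570.65934739  50.30792782 255.        ]
shift [0.6999 0.3907 0.2715]  turn [ 0.2593  0.0896 -0.3263] | mm [210.  117.2  81.5] deg [ 23.33   8.06 -29.37]
shift [0.2893 0.6162 0.508 ]  turn [ 0.2593  0.0896 -0.3263] | mm [ 86.8 184.9 152.4] deg [ 23.33   8.06 -29.37]
```

Request:
jog_arm:
  plan:
    - {"tx":0.056,"ty":0.07,"tz":-0.14,"wx":0,"wy":0,"wz":0,"claw":1}
    - {"tx":0.056,"ty":0.07,"tz":-0.14,"wx":0,"wy":0,"wz":0,"claw":1}
    - {"tx":0.16,"ty":0.12,"tz":-0.08,"wx":0.05,"wy":0.015,"wz":-0.06,"claw":1}
    - {"tx":0.27,"ty":0.18,"tz":-0.01,"wx":0.09,"wy":0.03,"wz":-0.11,"claw":1}
    - {"tx":0.38,"ty":0.23,"tz":0.06,"wx":0.13,"wy":0.045,"wz":-0.17,"claw":1}
    - {"tx":0.49,"ty":0.28,"tz":0.13,"wx":0.18,"wy":0.06,"wz":-0.22,"claw":1}
    - {"tx":0.6,"ty":0.34,"tz":0.2,"wx":0.22,"wy":0.075,"wz":-0.27,"claw":1}
    - {"tx":0.7,"ty":0.39,"tz":0.27,"wx":0.26,"wy":0.09,"wz":-0.326,"claw":1}
    - {"tx":0.7,"ty":0.39,"tz":0.27,"wx":0.26,"wy":0.09,"wz":-0.326,"claw":1}
    - {"tx":0.7,"ty":0.39,"tz":0.27,"wx":0.26,"wy":0.09,"wz":-0.326,"claw":1}

```text
clock: 11.1
eef_pos: [570.1, 54.1, 251.7]
tool_rot: [2.913, -0.307, 2.425]
force: [-0.6, -1.6, -3.6]
width: 17.2
gripper_force: 61.0
```

```bash
python3 log.py; python3 -c "
from g import *
delta(pose(),plate_goal(1,130))"
```

```text
[ 0.143  0.561 -0.105  1.665 -0.364  1.045  1.074] [570.1  54.1 251.7] [ 2.913 -0.307  2.425]
shift [0.276  0.6134 0.4944]  turn [ 0.2593  0.084  -0.3226] | mm [ 82.8 184.  148.3] deg [ 23.33   7.56 -29.03]
```

Request:
jog_arm:
  plan:
    - {"tx":0.046,"ty":0.102,"tz":0.082,"wx":0.05,"wy":0.015,"wz":-0.06,"claw":1}
    - {"tx":0.092,"ty":0.204,"tz":0.165,"wx":0.1,"wy":0.03,"wz":-0.12,"claw":1}
    - {"tx":0.138,"ty":0.306,"tz":0.247,"wx":0.14,"wy":0.045,"wz":-0.17,"claw":1}
    - {"tx":0.184,"ty":0.408,"tz":0.33,"wx":0.18,"wy":0.06,"wz":-0.23,"claw":1}
    - {"tx":0.23,"ty":0.51,"tz":0.412,"wx":0.22,"wy":0.07,"wz":-0.28,"claw":1}
    - {"tx":0.276,"ty":0.613,"tz":0.494,"wx":0.259,"wy":0.084,"wz":-0.323,"claw":1}
    - {"tx":0.276,"ty":0.613,"tz":0.494,"wx":0.259,"wy":0.084,"wz":-0.323,"claw":1}
    - {"tx":0.276,"ty":0.613,"tz":0.494,"wx":0.259,"wy":0.084,"wz":-0.323,"claw":1}
    - {"tx":0.276,"ty":0.613,"tz":0.494,"wx":0.259,"wy":0.084,"wz":-0.323,"claw":1}

```text
clock: 12.0
eef_pos: [629.1, 280.9, 179.8]
tool_rot: [-3.14, -0.379, 2.965]
force: [0.6, -0.6, -2.6]
width: 17.0
gripper_force: 61.0
```

```bash
python3 log.py; python3 - <<'E'
from g import *
p,T,X=shoot('w7'); delta(T,plate_goal(1,130)); print(ctrl.read_state()["force"].round(1))
Q=X[p["depth"]>0]; q=Q-GO; gu,gv,z=q@gx,q@gy,q[:,2]
m=(z>40)&(z<52)&(abs(gu)<45)&(abs(gv)<110); print(m.sum(),rect(Q[m][:,:2]),np.histogram(gv[m],bins=np.arange(-100,101,2))[0])
# plate points in tool frame
m=(z>125)&(z<230)&(abs(gu)<70)&(gv>20)&(gv<130); w=(np.c_[Q[m],np.ones(m.sum())]@np.linalg.inv(T@TP).T)[:,:3]
k=(w[:,2]>70)&(w[:,2]<90)&(abs(w[:,1])<50)&(w[:,0]>-8)&(w[:,0]<26); print(k.sum(),np.percentile(w[k],[1,50,99],axis=0).round(1))
E
```

```text
[-0.302  0.945 -0.15   1.058 -0.085  1.464  1.007] [629.1 280.9 179.8] [-3.14  -0.379  2.965]
shift [0.0087 0.0182 0.0069]  turn [ 0.0003  0.0017 -0.005 ] | mm [2.6 5.5 2.1] deg [ 0.02  0.15 -0.45]
[-0.6 -0.6 -1.8]
3632 (array([619.9, 214.7]), array([188.6,  60.5]), 80.36) [  0   0   6  34  40  86  88  92  87  99 128 135  42   0   0   0   0   0
   0   0   0   0   0   4  51  61 103  98  96 109 102 133 133  35   0   0
   0   0   0   0   0   0   0  67  95 103 111 106 108 111 145 128  12   0
   0   0   0   0   0   0  67  82  77  74  74  74  78  70  58   0   0   0
   0   0   0   0   0   0   0   0   0   0   0   0   0   0   0   0   0   0
   0   0   0  57  58  57  56   2   0   0]
7914 [[ -5.4 -29.7  72.5]
 [  8.5   4.5  79.6]
 [ 22.9  43.9  88.3]]
```

View pics/w7.png

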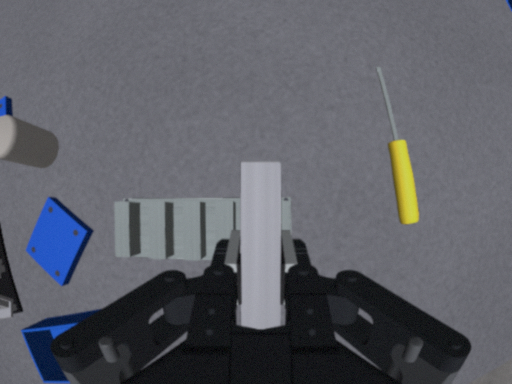

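The view shows the held plate (240–281, 162–325) square over the slot-1 end of the gauge (gauge 115–292, 197–260), with the screwdriver clear. Next I check how the plate sits in the hand.

```bash
sed -i 's/ga=np.deg2rad(-9.4)/ga=np.deg2rad(-9.5)/' ik.py; python3 - <<'E'
from g import *
print("plate centre in tool y:",(TP@[9,0,40,1])[:3].round(1))
f=np.load('w7.npz'); X=f["X"][f["d"]>0]; T=f["T"]; w=(np.c_[X,np.ones(len(X))]@np.linalg.inv(T@TP).T)[:,:3]
m=(abs(w[:,2]-80)<4)&(w[:,1]>5)&(w[:,1]<50)&(w[:,0]>-8)&(w[:,0]<26)
print("thick",np.percentile(w[m,0],[1,99]).round(1),"z",np.median(w[m,2]).round(2),"slope y",np.polyfit(w[m,1],w[m,2],1).round(4),"slope x",np.polyfit(w[m,0],w[m,2],1).round(4),"ymax",np.percentile(w[m,1],99.5))
# long edges direction
b=np.round(w[m,1]/5)
for e in(0,100): 
    pts=np.array([[i*5,np.percentile(w[m,0][b==i],2 if e==0 else 98)] for i in np.unique(b) if (b==i).sum()>20]); print("edge",np.polyfit(pts[:,0],pts[:,1],1).round(3))
delta(T,plate_goal(1,60)); delta(T,plate_goal(1,47))
E
```

```text
plate centre in tool y: [-7.7  0.   6.5]
thick [-0.4 17.3] z 79.49 slope y [-4.00000e-04  7.94995e+01] slope x [9.00000e-03 7.94142e+01] ymax 44.76208966483335
edge [ 0.033 -1.301]
edge [-8.0000e-03  1.7381e+01]
shift [-0.078   0.0185  0.2235]  turn [-0.0002  0.0017 -0.004 ] | mm [-23.4   5.6  67. ] deg [-0.01  0.15 -0.36]
shift [-0.0941  0.0186  0.2637]  turn [-0.0002  0.0017 -0.004 ] | mm [-28.2   5.6  79.1] deg [-0.01  0.15 -0.36]
```

Request:
jog_arm:
  plan:
    - {"tx":-0.026,"ty":0.0186,"tz":0.075,"wx":0,"wy":0.0017,"wz":-0.004,"claw":1}
    - {"tx":-0.052,"ty":0.0186,"tz":0.15,"wx":0,"wy":0.0017,"wz":-0.004,"claw":1}
    - {"tx":-0.078,"ty":0.0186,"tz":0.2235,"wx":0,"wy":0.0017,"wz":-0.004,"claw":1}
    - {"tx":-0.078,"ty":0.0186,"tz":0.2235,"wx":0,"wy":0.0017,"wz":-0.004,"claw":1}
    - {"tx":-0.078,"ty":0.0186,"tz":0.2235,"wx":0,"wy":0.0017,"wz":-0.004,"claw":1}

```text
clock: 12.55
eef_pos: [627.2, 288.3, 110.9]
tool_rot: [3.138, -0.381, 2.973]
force: [0.4, -0.2, -1.8]
width: 17.8
gripper_force: 60.9
```

```bash
cat > chk.py <<'E'
from g import *; import sys
s=ctrl.read_state(); T=pose(); sl=int(sys.argv[1]); print(round(s["clock"],2),"F",s["force"].round(1),"M",s["torque"].round(2),"w",s["width"].round(1))
Q=T@TP; r=Q[:3,3]+9*Q[:3,0]-GO; print("foot z",Q[2,3].round(1),"slot dy",(r@gy-SL[sl-1]).round(2),"dx",(r@gx).round(2),"upright",np.degrees(Q[:2,2]).round(2))
for a in sys.argv[2:]: print("->",a); t,h=a.split(','); delta(T,plate_goal(int(t),float(h)))
E
python3 chk.py 1 1,47 1,42
```

```text
Traceback (most recent call last):
  File "chk.py", line 2, in <module>
    s=ctrl.read_state(); T=pose(); sl=int(sys.argv[1]); print(round(s["clock"],2),"F",s["force"].round(1),"M",s["torque"].round(2),"w",s["width"].round(1))
                                                                                                                                       ^^^^^^^^^^^^^^^^
AttributeError: 'float' object has no attribute 'round'
```

```bash
sed -i 's/s\["width"\].round(1)/round(s["width"],1)/' chk.py; python3 chk.py 1 1,47 1,42
```

```text
12.55 F [ 0.4 -0.2 -1.8] M [-0.08 -0.57 -0.01] w 17.8
foot z 62.0 slot dy 1.58 dx -0.04 upright [-0.06 -0.11]
-> 1,47
shift [-0.0188 -0.0051  0.0463]  turn [0.001  0.0004 0.001 ] | mm [-5.6 -1.5 13.9] deg [0.09 0.04 0.09]
-> 1,42
shift [-0.025  -0.0051  0.0618]  turn [0.001  0.0004 0.001 ] | mm [-7.5 -1.5 18.5] deg [0.09 0.04 0.09]
```

Request:
jog_arm:
  plan:
    - {"tx":-0.009,"ty":-0.005,"tz":0.022,"wx":0.001,"wy":0,"wz":0.001,"claw":1}
    - {"tx":-0.0145,"ty":-0.005,"tz":0.036,"wx":0.001,"wy":0,"wz":0.001,"claw":1}
    - {"tx":-0.0175,"ty":-0.005,"tz":0.0433,"wx":0.001,"wy":0,"wz":0.001,"claw":1}
    - {"tx":-0.0188,"ty":-0.005,"tz":0.0463,"wx":0.001,"wy":0,"wz":0.001,"claw":1}
    - {"tx":-0.02,"ty":-0.005,"tz":0.0494,"wx":0.001,"wy":0,"wz":0.001,"claw":1}
    - {"tx":-0.02,"ty":-0.005,"tz":0.0494,"wx":0.001,"wy":0,"wz":0.001,"claw":1}

```text
clock: 13.15
eef_pos: [626.2, 288.5, 94.8]
tool_rot: [3.14, -0.382, 2.974]
force: [-0.8, -0.9, 4.1]
width: 17.4
gripper_force: 61.8
```

```bash
python3 chk.py 1
```

```text
13.15 F [-0.8 -0.9  4.1] M [-0.44  0.15  0.16] w 17.4
foot z 46.0 slot dy 1.49 dx -1.05 upright [ 0.02 -0.01]
```

Request:
jog_arm:
  plan:
    - {"tx":-0.0012,"ty":0,"tz":0.003,"wx":0,"wy":0,"wz":0,"claw":1}
    - {"tx":-0.0012,"ty":0,"tz":0.003,"wx":0,"wy":0,"wz":0,"claw":1}
    - {"tx":-0.0012,"ty":0,"tz":0.003,"wx":0,"wy":0,"wz":0,"claw":1}

```text
clock: 13.45
eef_pos: [626.2, 288.5, 94.8]
tool_rot: [3.14, -0.382, 2.974]
force: [-1.5, -1.9, 7.8]
width: 17.0
gripper_force: 62.5
```

```bash
python3 chk.py 1 2,66
```

```text
13.45 F [-1.5 -1.9  7.8] M [-0.46  0.7   0.21] w 17.0
foot z 45.9 slot dy 1.55 dx -1.07 upright [ 0.02 -0.02]
-> 2,66
shift [ 0.0216 -0.0983 -0.0637]  turn [-0.0004 -0.0002  0.0017] | mm [  6.5 -29.5 -19.1] deg [-0.04 -0.02  0.15]
```

Slot 1 refuses the plate: it rests at tooth-top level under about 10 N. On to slot 2.

Request:
jog_arm:
  plan:
    - {"tx":0.012,"ty":0,"tz":-0.03,"wx":0,"wy":0,"wz":0,"claw":1}
    - {"tx":0.024,"ty":0,"tz":-0.061,"wx":0,"wy":0,"wz":0,"claw":1}
    - {"tx":0.022,"ty":-0.05,"tz":-0.063,"wx":0,"wy":0,"wz":0.0017,"claw":1}
    - {"tx":0.0216,"ty":-0.0983,"tz":-0.0637,"wx":0,"wy":0,"wz":0.0017,"claw":1}
    - {"tx":0.0216,"ty":-0.0983,"tz":-0.0637,"wx":0,"wy":0,"wz":0.0017,"claw":1}
    - {"tx":0.0216,"ty":-0.0983,"tz":-0.0637,"wx":0,"wy":0,"wz":0.0017,"claw":1}
    - {"tx":0.0216,"ty":-0.0983,"tz":-0.0637,"wx":0,"wy":0,"wz":0.0017,"claw":1}

```text
clock: 14.15
eef_pos: [622.2, 259.7, 112.6]
tool_rot: [3.14, -0.382, 2.971]
force: [-0.1, 0.8, -2.6]
width: 16.8
gripper_force: 61.0
```

```bash
python3 chk.py 2 2,47 2,45 2,43
```

```text
14.15 F [-0.1  0.8 -2.6] M [-0.1  -0.62 -0.04] w 16.8
foot z 63.8 slot dy 0.42 dx -0.32 upright [0.05 0.  ]
-> 2,47
shift [-0.0217 -0.0015  0.0515]  turn [-0.0001 -0.0005 -0.0001] | mm [-6.5 -0.4 15.5] deg [-0.01 -0.05 -0.01]
-> 2,45
shift [-0.0242 -0.0015  0.0577]  turn [-0.0001 -0.0005 -0.0001] | mm [-7.3 -0.4 17.3] deg [-0.01 -0.05 -0.01]
-> 2,43
shift [-0.0267 -0.0015  0.0639]  turn [-0.0001 -0.0005 -0.0001] | mm [-8.  -0.4 19.2] deg [-0.01 -0.05 -0.01]
```

Request:
jog_arm:
  plan:
    - {"tx":-0.011,"ty":-0.0015,"tz":0.026,"wx":0,"wy":0,"wz":0,"claw":1}
    - {"tx":-0.018,"ty":-0.0015,"tz":0.043,"wx":0,"wy":0,"wz":0,"claw":1}
    - {"tx":-0.0217,"ty":-0.0015,"tz":0.0515,"wx":0,"wy":0,"wz":0,"claw":1}
    - {"tx":-0.023,"ty":-0.0015,"tz":0.0545,"wx":0,"wy":0,"wz":0,"claw":1}
    - {"tx":-0.0242,"ty":-0.0015,"tz":0.0577,"wx":0,"wy":0,"wz":0,"claw":1}
    - {"tx":-0.0255,"ty":-0.0015,"tz":0.0608,"wx":0,"wy":0,"wz":0,"claw":1}
    - {"tx":-0.0255,"ty":-0.0015,"tz":0.0608,"wx":0,"wy":0,"wz":0,"claw":1}
    - {"tx":-0.0255,"ty":-0.0015,"tz":0.0608,"wx":0,"wy":0,"wz":0,"claw":1}

```text
clock: 14.95
eef_pos: [622.7, 259.5, 93.7]
tool_rot: [3.14, -0.382, 2.972]
force: [-1.2, 2.2, 0.9]
width: 17.4
gripper_force: 61.4
```

```bash
python3 chk.py 2 3,66
```

```text
14.95 F [-1.2  2.2  0.9] M [ 0.33 -0.26 -0.12] w 17.4
foot z 44.8 slot dy 0.33 dx 0.23 upright [-0.01 -0.02]
-> 3,66
shift [ 0.0266 -0.1076 -0.0656]  turn [0.0002 0.     0.0002] | mm [  8.  -32.3 -19.7] deg [0.02 0.   0.01]
```

Request:
jog_arm:
  plan:
    - {"tx":-0.0012,"ty":0,"tz":0.003,"wx":0,"wy":0,"wz":0,"claw":1}
    - {"tx":-0.002,"ty":0,"tz":0.005,"wx":0,"wy":0,"wz":0,"claw":1}
    - {"tx":-0.002,"ty":0,"tz":0.005,"wx":0,"wy":0,"wz":0,"claw":1}
    - {"tx":-0.002,"ty":0,"tz":0.005,"wx":0,"wy":0,"wz":0,"claw":1}

```text
clock: 15.35
eef_pos: [622.8, 259.6, 93.5]
tool_rot: [3.139, -0.382, 2.972]
force: [-1.6, 1.2, 7.9]
width: 16.8
gripper_force: 62.5
```

```bash
python3 chk.py 2 3,66
```

```text
15.35 F [-1.6  1.2  7.9] M [ 0.25  0.53 -0.07] w 16.8
foot z 44.6 slot dy 0.39 dx 0.31 upright [-0.01 -0.04]
-> 3,66
shift [ 0.0271 -0.1077 -0.0661]  turn [0.0004 0.     0.0002] | mm [  8.1 -32.3 -19.8] deg [0.04 0.   0.02]
```

Slot 2 refuses it too: it rests about 1 mm into the chamfers. On to slot 3.

Request:
jog_arm:
  plan:
    - {"tx":0.012,"ty":0,"tz":-0.03,"wx":0,"wy":0,"wz":0,"claw":1}
    - {"tx":0.0265,"ty":0,"tz":-0.066,"wx":0,"wy":0,"wz":0,"claw":1}
    - {"tx":0.027,"ty":-0.05,"tz":-0.066,"wx":0,"wy":0,"wz":0,"claw":1}
    - {"tx":0.0271,"ty":-0.1077,"tz":-0.066,"wx":0,"wy":0,"wz":0,"claw":1}
    - {"tx":0.0271,"ty":-0.1077,"tz":-0.066,"wx":0,"wy":0,"wz":0,"claw":1}
    - {"tx":0.0271,"ty":-0.1077,"tz":-0.066,"wx":0,"wy":0,"wz":0,"claw":1}
    - {"tx":0.0271,"ty":-0.1077,"tz":-0.066,"wx":0,"wy":0,"wz":0,"claw":1}

```text
clock: 16.05
eef_pos: [616.8, 227.1, 112.6]
tool_rot: [3.141, -0.382, 2.971]
force: [-0.9, 0.6, -2.5]
width: 17.2
gripper_force: 61.0
```

```bash
python3 chk.py 3 3,47 3,45 3,42
```

```text
16.05 F [-0.9  0.6 -2.5] M [-0.02 -0.58  0.03] w 17.2
foot z 63.8 slot dy -0.68 dx -0.29 upright [0.05 0.02]
-> 3,47
shift [-0.0216  0.0022  0.0515]  turn [-0.0002 -0.0005 -0.0003] | mm [-6.5  0.6 15.5] deg [-0.02 -0.05 -0.02]
-> 3,45
shift [-0.0241  0.0021  0.0577]  turn [-0.0002 -0.0005 -0.0003] | mm [-7.2  0.6 17.3] deg [-0.02 -0.05 -0.02]
-> 3,42
shift [-0.0278  0.0021  0.067 ]  turn [-0.0002 -0.0005 -0.0003] | mm [-8.3  0.6 20.1] deg [-0.02 -0.05 -0.02]
```

Request:
jog_arm:
  plan:
    - {"tx":-0.011,"ty":0.002,"tz":0.026,"wx":0,"wy":0,"wz":0,"claw":1}
    - {"tx":-0.018,"ty":0.002,"tz":0.043,"wx":0,"wy":0,"wz":0,"claw":1}
    - {"tx":-0.0216,"ty":0.002,"tz":0.0515,"wx":0,"wy":0,"wz":0,"claw":1}
    - {"tx":-0.0228,"ty":0.002,"tz":0.0546,"wx":0,"wy":0,"wz":0,"claw":1}
    - {"tx":-0.0241,"ty":0.002,"tz":0.0577,"wx":0,"wy":0,"wz":0,"claw":1}
    - {"tx":-0.0253,"ty":0.002,"tz":0.0608,"wx":0,"wy":0,"wz":0,"claw":1}
    - {"tx":-0.0265,"ty":0.002,"tz":0.0639,"wx":0,"wy":0,"wz":0,"claw":1}
    - {"tx":-0.0278,"ty":0.002,"tz":0.067,"wx":0,"wy":0,"wz":0,"claw":1}
    - {"tx":-0.0278,"ty":0.002,"tz":0.067,"wx":0,"wy":0,"wz":0,"claw":1}
    - {"tx":-0.0278,"ty":0.002,"tz":0.067,"wx":0,"wy":0,"wz":0,"claw":1}

```text
clock: 17.05
eef_pos: [617.5, 228.0, 91.7]
tool_rot: [3.14, -0.381, 2.971]
force: [-0.3, 1.6, 1.7]
width: 17.3
gripper_force: 61.5
```

```bash
python3 chk.py 3 4,66
```

```text
17.05 F [-0.3  1.6  1.7] M [ 0.15 -0.48 -0.08] w 17.3
foot z 42.8 slot dy 0.36 dx 0.37 upright [-0.02  0.  ]
-> 4,66
shift [ 0.0294 -0.1211 -0.0717]  turn [-0.      0.0002  0.    ] | mm [  8.8 -36.3 -21.5] deg [-0.    0.02  0.  ]
```

Request:
jog_arm:
  plan:
    - {"tx":-0.0012,"ty":0,"tz":0.003,"wx":0,"wy":0,"wz":0,"claw":1}
    - {"tx":-0.002,"ty":0,"tz":0.005,"wx":0,"wy":0,"wz":0,"claw":1}
    - {"tx":-0.002,"ty":0,"tz":0.005,"wx":0,"wy":0,"wz":0,"claw":1}
    - {"tx":-0.002,"ty":0,"tz":0.005,"wx":0,"wy":0,"wz":0,"claw":1}

```text
clock: 17.45
eef_pos: [617.6, 228.0, 91.5]
tool_rot: [3.14, -0.381, 2.971]
force: [-0.7, -0.1, 8.6]
width: 16.8
gripper_force: 62.5
```

```bash
python3 chk.py 3 4,66
```

```text
17.45 F [-0.7 -0.1  8.6] M [0.05 0.45 0.03] w 16.8
foot z 42.6 slot dy 0.39 dx 0.45 upright [-0.02 -0.01]
-> 4,66
shift [ 0.0298 -0.1211 -0.0721]  turn [0.0002 0.0002 0.0001] | mm [  8.9 -36.3 -21.6] deg [0.01 0.02 0.01]
```

Slot 3 also refuses it, 3 mm into the chamfers. On to slot 4, using the 0.4 mm bias seen when the plate centred itself in the chamfers.

Request:
jog_arm:
  plan:
    - {"tx":0.012,"ty":0,"tz":-0.03,"wx":0,"wy":0,"wz":0,"claw":1}
    - {"tx":0.0275,"ty":0,"tz":-0.07,"wx":0,"wy":0,"wz":0,"claw":1}
    - {"tx":0.0295,"ty":-0.05,"tz":-0.072,"wx":0,"wy":0,"wz":0,"claw":1}
    - {"tx":0.0295,"ty":-0.12,"tz":-0.072,"wx":0,"wy":0,"wz":0,"claw":1}
    - {"tx":0.0295,"ty":-0.12,"tz":-0.072,"wx":0,"wy":0,"wz":0,"claw":1}
    - {"tx":0.0295,"ty":-0.12,"tz":-0.072,"wx":0,"wy":0,"wz":0,"claw":1}
    - {"tx":0.0295,"ty":-0.12,"tz":-0.072,"wx":0,"wy":0,"wz":0,"claw":1}
    - {"tx":0.0295,"ty":-0.12,"tz":-0.072,"wx":0,"wy":0,"wz":0,"claw":1}

```text
clock: 18.25
eef_pos: [610.8, 192.9, 112.7]
tool_rot: [3.14, -0.382, 2.972]
force: [-0.6, 0.7, -2.6]
width: 16.9
gripper_force: 61.0
```

```bash
python3 chk.py 4 4,47 4,38 4,10
```

```text
18.25 F [-0.6  0.7 -2.6] M [-0.05 -0.57 -0.05] w 16.9
foot z 63.8 slot dy 0.63 dx -0.49 upright [0.03 0.01]
-> 4,47
shift [-0.0224 -0.0022  0.0515]  turn [-0.0003 -0.0003  0.0005] | mm [-6.7 -0.7 15.5] deg [-0.03 -0.03  0.04]
-> 4,38
shift [-0.0336 -0.0022  0.0794]  turn [-0.0003 -0.0003  0.0005] | mm [-10.1  -0.7  23.8] deg [-0.03 -0.03  0.04]
-> 4,10
shift [-0.0684 -0.0023  0.166 ]  turn [-0.0003 -0.0003  0.0005] | mm [-20.5  -0.7  49.8] deg [-0.03 -0.03  0.04]
```

Request:
jog_arm:
  plan:
    - {"tx":-0.011,"ty":-0.001,"tz":0.026,"wx":0,"wy":0,"wz":0,"claw":1}
    - {"tx":-0.018,"ty":-0.001,"tz":0.043,"wx":0,"wy":0,"wz":0,"claw":1}
    - {"tx":-0.0224,"ty":-0.001,"tz":0.0515,"wx":0,"wy":0,"wz":0,"claw":1}
    - {"tx":-0.0249,"ty":-0.001,"tz":0.0577,"wx":0,"wy":0,"wz":0,"claw":1}
    - {"tx":-0.0274,"ty":-0.001,"tz":0.0639,"wx":0,"wy":0,"wz":0,"claw":1}
    - {"tx":-0.0299,"ty":-0.001,"tz":0.0701,"wx":0,"wy":0,"wz":0,"claw":1}
    - {"tx":-0.0324,"ty":-0.001,"tz":0.0763,"wx":0,"wy":0,"wz":0,"claw":1}
    - {"tx":-0.0336,"ty":-0.001,"tz":0.0794,"wx":0,"wy":0,"wz":0,"claw":1}
    - {"tx":-0.0336,"ty":-0.001,"tz":0.0794,"wx":0,"wy":0,"wz":0,"claw":1}

```text
clock: 19.15
eef_pos: [611.4, 191.7, 86.8]
tool_rot: [3.141, -0.382, 2.971]
force: [-0.3, 0.2, -2.3]
width: 17.4
gripper_force: 61.0
```

```bash
python3 chk.py 4 4,20 4,11 4,9
```

```text
19.15 F [-0.3  0.2 -2.3] M [-0.08 -0.58  0.05] w 17.4
foot z 38.0 slot dy -0.5 dx 0.29 upright [0.02 0.05]
-> 4,20
shift [-0.0214  0.0015  0.056 ]  turn [-0.0006 -0.0001 -0.0002] | mm [-6.4  0.4 16.8] deg [-0.05 -0.01 -0.02]
-> 4,11
shift [-0.0326  0.0015  0.0838]  turn [-0.0006 -0.0001 -0.0002] | mm [-9.8  0.4 25.2] deg [-0.05 -0.01 -0.02]
-> 4,9
shift [-0.0351  0.0015  0.09  ]  turn [-0.0006 -0.0001 -0.0002] | mm [-10.5   0.4  27. ] deg [-0.05 -0.01 -0.02]
```

Slot 4 takes the foot with no resistance, so I keep lowering gently.

Request:
jog_arm:
  plan:
    - {"tx":0,"ty":0.0025,"tz":0,"wx":0,"wy":0,"wz":0,"claw":1}
    - {"tx":-0.005,"ty":0.0025,"tz":0.0126,"wx":0,"wy":0,"wz":0,"claw":1}
    - {"tx":-0.01,"ty":0.0025,"tz":0.0252,"wx":0,"wy":0,"wz":0,"claw":1}
    - {"tx":-0.015,"ty":0.0025,"tz":0.0378,"wx":0,"wy":0,"wz":0,"claw":1}
    - {"tx":-0.02,"ty":0.0025,"tz":0.0515,"wx":0,"wy":0,"wz":0,"claw":1}
    - {"tx":-0.025,"ty":0.0025,"tz":0.064,"wx":0,"wy":0,"wz":0,"claw":1}
    - {"tx":-0.0285,"ty":0.0025,"tz":0.073,"wx":0,"wy":0,"wz":0,"claw":1}
    - {"tx":-0.031,"ty":0.0025,"tz":0.08,"wx":0,"wy":0,"wz":0,"claw":1}
    - {"tx":-0.0326,"ty":0.0025,"tz":0.0838,"wx":0,"wy":0,"wz":0,"claw":1}
    - {"tx":-0.0326,"ty":0.0025,"tz":0.0838,"wx":0,"wy":0,"wz":0,"claw":1}

```text
clock: 20.15
eef_pos: [611.3, 192.5, 59.9]
tool_rot: [3.141, -0.382, 2.971]
force: [0.7, 0.6, -2.3]
width: 17.4
gripper_force: 61.0
```

```bash
python3 chk.py 4 4,9 4,8.5
```

```text
20.15 F [ 0.7  0.6 -2.3] M [-0.18 -0.56  0.03] w 17.4
foot z 11.0 slot dy 0.25 dx 0.03 upright [0.02 0.05]
-> 4,9
shift [-0.0024 -0.001   0.0062]  turn [-0.0006 -0.0002 -0.0003] | mm [-0.7 -0.3  1.9] deg [-0.05 -0.01 -0.02]
-> 4,8.5
shift [-0.003  -0.001   0.0078]  turn [-0.0006 -0.0002 -0.0003] | mm [-0.9 -0.3  2.3] deg [-0.05 -0.01 -0.02]
```

Request:
jog_arm:
  plan:
    - {"tx":-0.0008,"ty":0,"tz":0.002,"wx":0,"wy":0,"wz":0,"claw":1}
    - {"tx":-0.0016,"ty":0,"tz":0.004,"wx":0,"wy":0,"wz":0,"claw":1}
    - {"tx":-0.0024,"ty":0,"tz":0.006,"wx":0,"wy":0,"wz":0,"claw":1}
    - {"tx":-0.0024,"ty":0,"tz":0.006,"wx":0,"wy":0,"wz":0,"claw":1}

```text
clock: 20.55
eef_pos: [611.4, 192.6, 58.8]
tool_rot: [3.141, -0.382, 2.971]
force: [-1.0, -0.7, 2.6]
width: 17.2
gripper_force: 61.8
```

```bash
python3 chk.py 4
```

```text
20.55 F [-1.  -0.7  2.6] M [-0.25 -0.04  0.09] w 17.2
foot z 10.0 slot dy 0.39 dx 0.19 upright [0.   0.04]
```

The plate is fully home (foot at 10.0 mm, light contact). Releasing and retreating.

Request:
jog_arm:
  plan:
    - {"tx":0,"ty":0,"tz":0,"wx":0,"wy":0,"wz":0,"claw":0.5}
    - {"tx":0,"ty":0,"tz":0,"wx":0,"wy":0,"wz":0,"claw":0.5}
    - {"tx":0,"ty":0,"tz":0,"wx":0,"wy":0,"wz":0,"claw":0.5}
    - {"tx":0,"ty":0,"tz":0,"wx":0,"wy":0,"wz":0,"claw":0.5}
    - {"tx":0,"ty":0,"tz":0,"wx":0,"wy":0,"wz":0,"claw":0.5}
    - {"tx":0.025,"ty":0,"tz":-0.062,"wx":0,"wy":0,"wz":0,"claw":0.5}
    - {"tx":0.05,"ty":0,"tz":-0.124,"wx":0,"wy":0,"wz":0,"claw":0.5}
    - {"tx":0.1,"ty":0,"tz":-0.248,"wx":0,"wy":0,"wz":0,"claw":0.5}
    - {"tx":0.15,"ty":0,"tz":-0.371,"wx":0,"wy":0,"wz":0,"claw":0.5}
    - {"tx":0.15,"ty":0,"tz":-0.371,"wx":0,"wy":0,"wz":0,"claw":0.5}
    - {"tx":0.15,"ty":0,"tz":-0.371,"wx":0,"wy":0,"wz":0,"claw":0.5}

```text
clock: 21.65
eef_pos: [611.9, 192.8, 180.5]
tool_rot: [3.139, -0.378, 2.971]
force: [-0.5, -0.1, -0.4]
width: 42.6
gripper_force: 0.0
```

```bash
python3 - <<'E'
from g import *
s=ctrl.read_state(); print(s["force"],s["width"])
p,T,X=shoot('w8'); Q=X[p["depth"]>0]; q=Q-GO; u,v,z=q@gx,q@gy,q[:,2]
m=(abs(u)<60)&(abs(v+24)<25)&(z>75)&(z<105); print("plate top z",np.median(z[m]).round(1),"v",np.percentile(v[m],[2,98]).round(1),"u",np.percentile(u[m],[2,98]).round(1))
for n in("scene","top"):
    p=ctrl.get_image(n); Y=cloud(p)[p["depth"]>0]-RO; w=Y-(-50*ex+18*ez)
    for t0 in(0,62,124):
        w2=w-t0*ex; a,b,k=w2@PX,w2@ey,w2@PZ; mm=(a>-4)&(a<22)&(k>74)&(k<84)&(abs(b)<60); print(n,t0,mm.sum(),np.percentile(b[mm],[1,99]).round() if mm.sum()>20 else '')
    for th in("bottle","can","bin","screwdriver"):
        r=ctrl.trace(p,th); 
        if r: print(th,np.round(np.median(cloud(p)[r[0]["pixels"]&(p["depth"]>0)],0)))
E
```

```text
[-0.4837477  -0.07108645 -0.35180267] 42.585622260499164
plate top z 89.5 v [-32.4 -15.4] u [-42.3  43.1]
scene 0 0 
scene 62 142 [-43.  45.]
scene 124 131 [-44.  45.]
bottle [497.  -6.  81.]
can [ 514. -435.   70.]
bin [741.  10.  23.]
screwdriver [ 687. -160.   61.]
top 0 0 
top 62 101 [-44.  44.]
top 124 74 [-44.  43.]
bottle [471.  -7. 105.]
can [ 491. -431.   86.]
bin [754.   5.   6.]
screwdriver [589. 456.  19.]
```

View pics/w8.png

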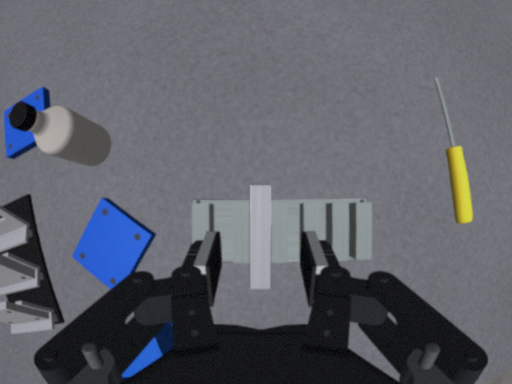

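The plate (249–271, 185–288) stands released and upright in slot 4, with its top at about 90 mm. The other two plates, the bottle, can, bin and screwdriver are where they were. Handing in.

```bash
python3 -c "
from cell import ctrl
print(ctrl.finish_job())"
```

```text
the job is handed in; nothing more can be done
None
```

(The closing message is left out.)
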